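# Hang the clamping spring of a dental model jig

## Task

Take the tension spring from its black cradle and put the hook on its blue end down into the hole of the red anchor block, fully home; the block can be clamped a few millimetres off the middle of its foot, any way, so feel for the hole. Then stretch the spring and set the steel eye on its yellow end over the head of the brass post on the blue swing arm, right down around the neck, so that the spring pulls the arm shut against the dental model; let go of it. Work gently: do not force the hook or the eye, do not overstretch the spring (60 mm is too much), and leave the other things on the bench where they are.

Things in the scene. Friction and masses are not known exactly. Their poses are not given: they have to be found in the camera images.
- spring: Tension spring lying level across the black cradle, about 0.12 kg. Origin on its axis, x from hook to eye, z up. Along x, closed: hook pin -60 mm; blue grip block -48 to -24; steel coil, 14 mm across, -24 to 24; yellow grip block 24 to 48; steel eye centred at 66. The coil bends up or down a little where it leaves the blue block (0.6 N m/rad).
- grip_a (a point): Centre of the blue grip block, on the axis, 24 mm from the hook pin. Both grip blocks are 24 mm long along the spring, 14 mm wide and 14 mm high: take them from above across the width.
- hook_tip (a point): Centre of the foot of the hook pin: steel, 6 mm diameter, pointing straight down (spring -z), foot 15 mm below the axis. The 6 mm wire that carries it runs level along the axis and comes to rest on the red block's top, so fully home the pin is 12 mm deep and the axis 3 mm above it.
- grip_b (a point): Centre of the yellow grip block (moves out with the stretch), 30 mm from the eye's centre.
- eye (a point): Centre of the steel eye, a flat ring lying level: 13 mm inside diameter, 20 mm outside, 5 mm thick, centred on the spring's axis.
- stretch (a joint): How far the spring is stretched, in m: 0 closed, stop at 0.065. Pull = 2.7 N + 180 N/m times the stretch. Hook pin to eye centre is 126 mm plus the stretch. Past 0.06 it is ruined.
- cradle: Fixed black plastic cradle, 30 x 44 mm foot, 42 mm high, with a 17 mm wide channel along its x axis, floor 33 mm up, in which the middle of the coil lies; origin under its centre.
- jig: Fixed model clamping jig: aluminium plate 190 x 250 x 20 mm (x, y, z) with a teal dental model (62 x 64 mm, to 52 mm above the bench) and a steel jaw. Origin: centre of its underside. Anchor foot (+y end) and the arm's post (-y end) stand on a line along y at x = 55 mm. A black rest between them (16 x 6 mm, top 40.5 mm above the bench, at y = 0) carries the coil, so the hooked spring lies level.
- anchor: Fixed dark steel foot on the jig plate, 32 x 44 x 6 mm; origin under its centre (20 mm above the bench). On it is clamped the red anchor block, 20 x 20 x 19 mm, its top 25 mm above this origin. The block may sit off the foot's centre by up to 5 mm along y and 3 mm along x, either way, which no reading tells. In the middle of its top is the upright hole: 8 mm diameter, 14 mm deep, 0.5 mm chamfer.
- clamp (a joint): Angle of the blue swing arm about its upright pivot, in rad: 0 = shut, pad against the dental model; it grows to 0.22 as the post swings away from the anchor. It turns loosely (about 0.05 N m friction, with damping 0.8 N m s/rad) and stays where it is left until the spring pulls it shut.
- post (a point): On the axis of the upright brass post, at mid-height of its neck (48 mm above the bench), 130 mm from the arm's pivot. Neck 7 mm diameter on a 17 mm shoulder whose top is 3 mm below this point; head 10.5 mm diameter with chamfered top, from 5 to 10 mm above this point. The eye belongs on the neck, between shoulder and head.
- box: Bystander: clear plastic box with a blue lid, 108 x 138 x 56 mm; origin under its centre.
- model: Bystander: spare teal dental model on a grey base, 62 x 64 x 30 mm; origin under its centre.
- cup: Bystander: clear plastic cup, 70 mm across, 70 mm high; origin under its centre.
- burner: Bystander: brass bench burner, 75 x 65 mm foot, 122 mm high; origin under its centre.
- probe: Bystander: steel hand instrument lying on the bench, 165 mm long, 8 mm thick; origin under its middle.
- carver: Bystander: a second steel hand instrument like the first; origin under its middle.
- case: Bystander: dark blue instrument case, 160 x 120 x 55 mm; origin under its centre.

How it is judged:
By the outcome, as a careful person would: the job done as asked, in the order asked, and still so for the second after the job is handed in, with the robot touching nothing.
It also fails if it takes over 72 s, if anything falls off the work surface, if the arm or the gripper's body presses on something with over 40 N, if the wrist force passes 120 N, or if a joint passes its speed limit or range.

## Robot

A 7-joint arm with a two-finger parallel gripper is mounted at the origin on the work surface. World frame = base frame: x ahead of the robot, y to its left, z up, the work surface at z = 0. Lengths are in m, angles in degrees, forces in N, time in s.
With the tool pointing down it reaches from about 0.425 to 0.875 m from the base axis. Payload 4.7 kg.
Tool frame: the origin (TCP) lies at the very end of the fingers, on their centre line; the grasp point (between the pads) lies env.hold_point_z behind it (env.hold_point_z is the distance from the TCP to the grasp point, in m); z points along the fingers, y is the line along which they close (so a half turn about z gives the same grasp; the last joint's range is limited). The gripper opens to 87 mm and grips with 3 to 60 N. Pads are 19 mm wide; open, the fingers measure 117 mm over their backs; the gripper's body (75 mm by 190 mm) begins 51 mm behind the grasp point.
Start: joints at [73.975, 18.392, -4.016, 83.108, 1.295, 78.541, -3.26], TCP at [0.188, -0.622, 0.187] pointing down, gripper open.
Joint ranges: [-163.93, 163.93], [-17.29, 119.83], [-79.2, 71.16], [3.27, 140.29], [-89.18, 269.18], [5.43, 117.66], [-154.24, 154.24]. Speed limits (degrees/s): [147.25, 147.25, 180, 180, 180, 180, 180].

## Interface

Orientations are given as [roll, pitch, yaw] about the fixed x, y, z axes, in that order (R = Rz(yaw) Ry(pitch) Rx(roll)).
In Python, from cell import env gives the robot as it stands.
- The arm moves only by the shell command python3 -m jog 'ROWS' [FORCE]. ROWS is JSON, a list of rows, each an object with "dp": the shift along the tool's x, y, z in cm, a list of three; "twist": the turn about the tool's z in degrees; "fingers": the opening, from 0 (shut) to 1 (fully open). A call has 1 to 8 rows; each row is the pose to reach, as a shift and turn from the pose commanded when the call began, along the tool's axes at that moment; what a row does not reach only later rows make up. A row lasts 1/8 s, in which the tool goes at most 62.5 mm and 10.7 degrees, less where a joint would pass 70% of its speed; a pose out of reach is approached as far as the arm can. A call with a gripper value outside its range is refused whole. The fingers move at their own pace and stop on an object; FORCE is the grip in N (left out, the last holds). Time passes only in rows, so rows that repeat a pose let the fingers close. It gives the time, the measured TCP pose, the force, the opening and the grip force at its end, in the units of the state.
- env.get_obs(): the state, without advancing time (a new reading comes with each control period).
- env.read_camera(name): name is "scene" or "top" or "wrist"; returns a dict with "pixels" (420x560x3 uint8, blue, green, red), "depth" (420x560 float32, m along the optical axis (not along the pixel's ray), 0 where there is no reading), "fx", "fy", "cx", "cy" (pixels), "rvec" (rotation vector, rad) and "tvec" (3), from world to camera coordinates, as OpenCV has them. Camera axes: x right, y down, z forward; pixel columns grow to the right and rows downward; lengths in m; the calibration is good to about 2 mm. A picture is of the moment at which its call begins.
- env.sign_off(): hands the job in; it is judged then, once.
The state is a dict: "time_s": time; "qpos": joint angles; "joint_velocities": joint speeds; "effort": joint torques, N m; "tool_pos": TCP position; "tool_rot": TCP orientation; "force": force on the tool from outside, world axes, zero at the start; "wrist_torque": the same for the moment, N m; "grip_width": finger opening in m; "grasp_force": force on a finger pad.
Only numpy, scipy, OpenCV 4.12 (cv2) and the standard library are available. Lean on these libraries where they do the work, as an engineer would, in place of code of your own. Each camera call takes 0.05 s, during which the arm holds its last target. There are 200 camera calls.

## Working session

There is one attempt and no reset: what is moved stays moved. The work goes in short steps, Python scripts to look and compute and a shell command to move; the robot and the scene stay as the last step left them, time stands still between calls to the robot, and variables do not carry over. Pictures are saved under pics/ and viewed, at most 10 in all, crops included, and the job is handed in when it is done.

```bash
mkdir -p pics
cat > h.py <<'E'
import numpy as np, cv2, pickle
from cell import env
def cam(n):
    c=env.read_camera(n); return c
def pt(c,u,v,z=None):
    R=cv2.Rodrigues(np.array(c["rvec"],float))[0]; t=np.array(c["tvec"],float).ravel()
    ray=np.array([(u-c["cx"])/c["fx"],(v-c["cy"])/c["fy"],1.])
    o=-R.T@t; d=R.T@ray
    if z is None: return o+d*c["depth"][int(round(v)),int(round(u))]
    return o+d*(z-o[2])/d[2]
def px(c,p):
    return cv2.projectPoints(np.array([p],float),np.array(c["rvec"],float),np.array(c["tvec"],float),np.array([[c["fx"],0,c["cx"]],[0,c["fy"],c["cy"]],[0,0,1]]),None)[0].ravel()
E
python3 - <<'E'
from h import *
o=env.get_obs();print(o,env.hold_point_z)
for n in("top","scene"):
    c=cam(n);pickle.dump(c,open(n+".pkl","wb"));print(n,c["fx"],c["tvec"],c["rvec"])
    cv2.imwrite(f"pics/{n}.png",cv2.resize(c["pixels"],(800,600),interpolation=cv2.INTER_CUBIC))
E
```

```text
{'time_s': 0.0, 'qpos': array([73.97378003, 18.43937135, -4.01632875, 83.17606053,  1.29464225,
       78.5425725 , -3.26173296]), 'joint_velocities': array([-0.01689713,  0.02425666,  0.0956976 ,  0.05954374, -0.00781716,
        0.01213772, -0.07842741]), 'effort': array([-7.61250885e-04, -4.91287100e+01, -4.04512407e-01, -3.12527382e+01,
       -6.38915668e-02,  4.36248269e-02,  1.86473567e-04]), 'tool_pos': array([ 0.18801094, -0.62153944,  0.18544803]), 'tool_rot': array([-1.79887228e+02,  5.32238395e-03,  1.68349527e+01]), 'force': array([0.18825966, 0.87284544, 0.34586717]), 'wrist_torque': array([-0.01204941, -0.0262481 ,  0.00640694]), 'grasp_force': 0.0, 'grip_width': 0.08716058220844654} 0.0187
top 383.8614352856682 [0.00691123 0.58592249 0.96208894] [ 2.17290293 -2.13066536  0.09457116]
scene 451.7995560657123 [-0.25769853 -0.38731824  1.3319858 ] [ 2.169522    1.36899249 -0.44442448]
```

View pics/top.png

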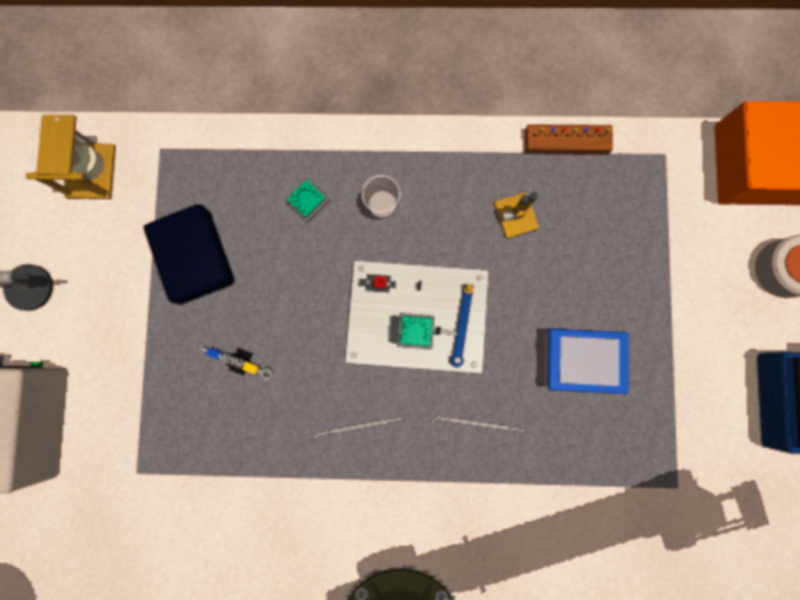

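View pics/scene.png

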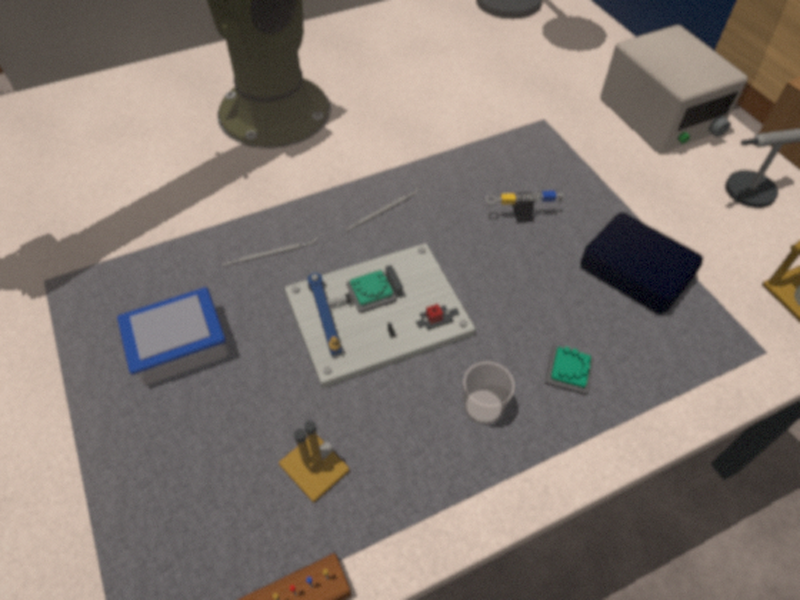

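The top view shows the spring (blue end at 205,350; eye at 265,373), the red anchor block (380,282), the rest (418,286), the post (468,289) and the arm pivot (457,360). The scene view agrees.

Run:
```python
from h import *
c=pickle.load(open("top.pkl","rb"))
s=.7
for n,u,v,z in [("blue",216,353,.048),("yellow",250,366,.048),("eye",265.5,373,.044),("hook",204,349,.041),("red",380,282,.045),("rest",418,285,.04),("post",468,288,.058),("pivot",457,361,.04),("jigc1",358,267,.02),("c2",482,276,.02),("c3",353,357,.02),("c4",474,366,.02)]:
    print(n,pt(c,u*s,v*s,z).round(4))
w=cam("wrist");R=cv2.Rodrigues(np.array(w["rvec"]))[0]
print(R.round(3),(-R.T@np.array(w["tvec"]).ravel()).round(3),w["fx"])
```

```text
blue [0.4812 0.336  0.048 ]
yellow [0.4595 0.2739 0.048 ]
eye [0.4477 0.2467 0.044 ]
hook [0.488  0.3606 0.041 ]
red [0.6145 0.0469 0.045 ]
rest [ 0.6109 -0.0217  0.04  ]
post [ 0.6046 -0.1098  0.058 ]
pivot [ 0.476  -0.0931  0.04  ]
jigc1 [0.6454 0.0897 0.02  ]
c2 [ 0.6325 -0.1394  0.02  ]
c3 [0.4793 0.0941 0.02  ]
c4 [ 0.4677 -0.1255  0.02  ]
[[ 0.29  -0.957 -0.002]
 [-0.913 -0.278  0.3  ]
 [-0.287 -0.085 -0.954]] [ 0.267 -0.598  0.384] 326.05603348918254
```

```bash
cat >> h.py <<'E'
from scipy.spatial.transform import Rotation as Ro
def to(p,yaw=None):
    o=env.get_obs();R=Ro.from_euler("xyz",o["tool_rot"],degrees=True).as_matrix()
    d=R.T@(np.array(p)-o["tool_pos"])*100
    y0=o["tool_rot"][2]; tw=0 if yaw is None else -((yaw-y0+180)%360-180)
    return "dp",d.round(2).tolist(),"twist",round(tw,1)
E
python3 -m jog '[{"dp":[45,-41,3],"twist":-54},{"dp":[45,-41,3],"twist":-54},{"dp":[45,-41,3],"twist":-54},{"dp":[45,-41,3],"twist":-54},{"dp":[45,-41,3],"twist":-54},{"dp":[45,-41,3],"twist":-54},{"dp":[45,-41,3],"twist":-54},{"dp":[45,-41,3],"twist":-54}]' 20
python3 -c "
from h import *
print(to([.481,.336,.12],70.6))"
```

```text
('dp', [55.77, -83.17, 6.69], 'twist', np.float64(-53.8))validation failed for argument at $[0]...
```

```bash
python3 -m jog '[{"dp":[45,-41,3],"twist":-54,"fingers":1},{"dp":[45,-41,3],"twist":-54,"fingers":1},{"dp":[45,-41,3],"twist":-54,"fingers":1},{"dp":[45,-41,3],"twist":-54,"fingers":1},{"dp":[45,-41,3],"twist":-54,"fingers":1},{"dp":[45,-41,3],"twist":-54,"fingers":1},{"dp":[45,-41,3],"twist":-54,"fingers":1},{"dp":[45,-41,3],"twist":-54,"fingers":1}]' 20
python3 -c "
from h import *
print(to([.481,.336,.12],70.6))"
```

```text
time_s: 1.15
tool_pos: [0.4448, -0.1916, 0.1619]
tool_rot: [180.0, 0.0, 70.8]
force: [0.1, 0.3, -0.4]
grip_width: 0.0868
grasp_force: 0.0
('dp', [51.03, -13.92, 4.15], 'twist', np.float64(0.2))
```

```bash
python3 -m jog '[{"dp":[51,-14,4],"twist":0,"fingers":1},{"dp":[51,-14,4],"twist":0,"fingers":1},{"dp":[51,-14,4],"twist":0,"fingers":1},{"dp":[51,-14,4],"twist":0,"fingers":1},{"dp":[51,-14,4],"twist":0,"fingers":1},{"dp":[51,-14,4],"twist":0,"fingers":1},{"dp":[51,-14,4],"twist":0,"fingers":1},{"dp":[51,-14,4],"twist":0,"fingers":1}]'
python3 -m jog '[{"dp":[3,-2,0],"twist":0,"fingers":1},{"dp":[0,0,0],"twist":0,"fingers":1}]'
python3 - <<'E'
from h import *
print(to([.481,.336,.12],70.6))
c=cam("wrist");pickle.dump(c,open("w1.pkl","wb"))
cv2.imwrite("pics/w1.png",cv2.resize(c["pixels"],(800,600),interpolation=cv2.INTER_CUBIC))
E
```

```text
time_s: 2.15
tool_pos: [0.4778, 0.3054, 0.124]
tool_rot: [180.0, 0.0, 70.7]
force: [0.3, -0.8, 0.4]
grip_width: 0.0868
grasp_force: 0.0
time_s: 2.4
tool_pos: [0.4724, 0.3128, 0.1243]
tool_rot: [-179.8, -0.2, 71.7]
force: [0.8, -1.8, 0.1]
grip_width: 0.0872
grasp_force: 0.0
('dp', [2.47, 0.09, 0.44], 'twist', np.float64(1.1))
```

View pics/w1.png

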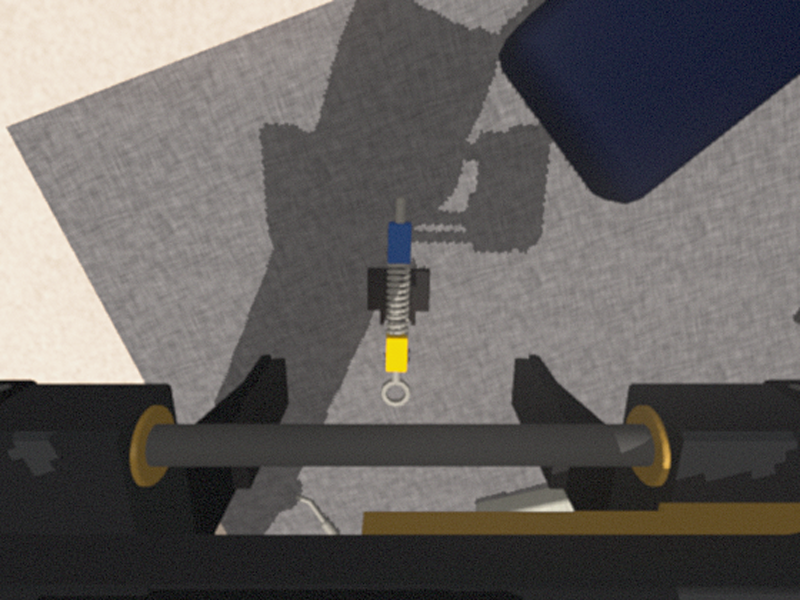

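The wrist view shows the blue block at (400,242), the coil, the yellow block at (397,354) and the eye at (395,392). The case is clear of it.

Run:
```python
from h import *
c=pickle.load(open("w1.pkl","rb"))
s=.7
P={}
for n,u,v,z in [("bluetop",400,224,None),("blue",400,240,None),("yellow",397,356,None),("blue",399.5,242.5,.047),("yellow",396.5,354,.047),("eye",395.5,392,.0425),("hookend",401,198,.043)]:
    P[n]=pt(c,u*s,v*s,z);print(n,P[n].round(4))
d=P["eye"]-P["hookend"];print(np.degrees(np.arctan2(-d[1],-d[0])))
d=P["yellow"]-P["blue"];print(np.degrees(np.arctan2(-d[1],-d[0])),np.linalg.norm(d))
print(env.get_obs()["tool_pos"],env.get_obs()["joint_velocities"].round(2))
g=P["blue"].copy();g[2]=.0215+.0
print(to([g[0],g[1],.06],70.7),g)
```

```text
bluetop [0.4864 0.3554 0.0461]
blue [0.4835 0.3466 0.0474]
yellow [0.4583 0.2761 0.0476]
blue [0.4827 0.3452 0.047 ]
yellow [0.4583 0.2773 0.047 ]
eye [0.4483 0.2495 0.0425]
hookend [0.4916 0.3693 0.043 ]
70.15520917234637
70.22837628379257 0.07212253389431424
[0.47731225 0.30195432 0.12330222] [ 1.98  0.88  4.24 -0.92  3.48 -0.07 -5.92]
('dp', [4.28, -0.89, 6.32], 'twist', np.float64(0.3)) [0.48272608 0.34516987 0.0215    ]
```

```bash
python3 -m jog '[{"dp":[2.5,-0.5,2],"twist":0.5,"fingers":0.6},{"dp":[4.3,-0.9,4],"twist":0.5,"fingers":0.6},{"dp":[4.3,-0.9,4],"twist":0.5,"fingers":0.6},{"dp":[4.3,-0.9,4],"twist":0.5,"fingers":0.6},{"dp":[4.3,-0.9,4],"twist":0.5,"fingers":0.6},{"dp":[4.3,-0.9,4],"twist":0.5,"fingers":0.6}]'
cat >> h.py <<'E'
def blob(c,lo,hi,z,box=None):
    h=cv2.cvtColor(c["pixels"],cv2.COLOR_BGR2HSV);m=cv2.inRange(h,np.array(lo),np.array(hi))
    if box is not None:
        k=np.zeros_like(m);u0,v0,u1,v1=box;k[v0:v1,u0:u1]=255;m&=k
    n,l,st,ce=cv2.connectedComponentsWithStats(m);i=1+np.argmax(st[1:,4])
    r=cv2.minAreaRect(np.argwhere(l==i)[:,::-1].astype(np.float32))
    return r,st[i],pt(c,*r[0],z).round(4)
E
python3 - <<'E'
from h import *
print(env.get_obs()["tool_pos"],env.get_obs()["joint_velocities"].round(2))
c=cam("wrist")
print(blob(c,(22,150,100),(35,255,255),.047))
print(blob(c,(100,120,60),(125,255,255),.047,(200,60,360,260)))
cv2.imwrite("pics/w2.png",cv2.resize(c["pixels"],(800,600),interpolation=cv2.INTER_CUBIC))
print(to([.4827,.3452,.023],70.2))
E
```

```text
time_s: 3.2
tool_pos: [0.4836, 0.3472, 0.0849]
tool_rot: [179.9, -0.0, 70.3]
force: [0.7, 0.3, 0.5]
grip_width: 0.0526
grasp_force: 0.0
[0.48357411 0.3471502  0.08487534] [-0.12  0.2   0.    0.07 -0.01 -0.1   0.05]
(((279.0, 294.5), (5.0, 16.0), 90.0), array([271, 292,  17,   6,  69], dtype=int32), array([0.4619, 0.288 , 0.047 ]))
(((279.0, 223.5), (31.0, 18.0), 90.0), array([270, 208,  19,  32, 524], dtype=int32), array([0.4829, 0.3465, 0.047 ]))
('dp', [-0.22, -0.01, 6.18], 'twist', np.float64(0.1))
```

View pics/w2.png

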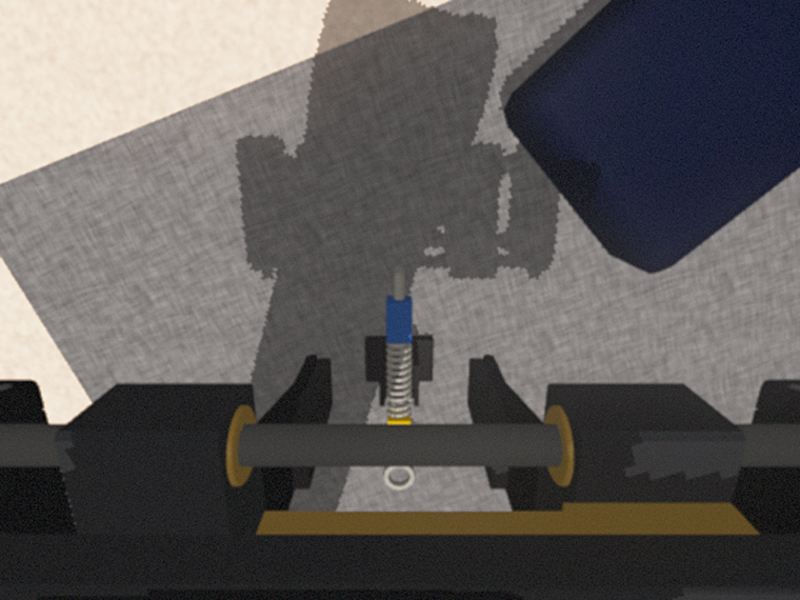

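The blue block is centred between the fingers at (399,320), so I'm going down to grip it.

```bash
python3 -m jog '[{"dp":[-0.1,0,2.5],"twist":0,"fingers":0.6},{"dp":[-0.1,0,5],"twist":0,"fingers":0.6},{"dp":[-0.1,0,6.2],"twist":0,"fingers":0.6},{"dp":[-0.1,0,6.2],"twist":0,"fingers":0.3},{"dp":[-0.1,0,6.2],"twist":0,"fingers":0.05},{"dp":[-0.1,0,6.2],"twist":0,"fingers":0.05},{"dp":[-0.1,0,6.2],"twist":0,"fingers":0.05},{"dp":[-0.1,0,6.2],"twist":0,"fingers":0.05}]' 40
python3 -m jog '[{"dp":[0,0,0],"twist":0,"fingers":0.05},{"dp":[0,0,0],"twist":0,"fingers":0.05},{"dp":[0,0,-1],"twist":0,"fingers":0.05},{"dp":[0,0,-3],"twist":0,"fingers":0.05},{"dp":[0,0,-6],"twist":0,"fingers":0.05},{"dp":[0,0,-10],"twist":0,"fingers":0.05},{"dp":[0,0,-10],"twist":0,"fingers":0.05},{"dp":[0,0,-10],"twist":0,"fingers":0.05}]'
```

```text
time_s: 4.25
tool_pos: [0.4827, 0.3468, 0.0224]
tool_rot: [180.0, -0.0, 70.3]
force: [0.2, 0.3, 0.6]
grip_width: 0.0106
grasp_force: 0.0
time_s: 5.25
tool_pos: [0.4828, 0.3467, 0.1229]
tool_rot: [179.9, -0.0, 70.3]
force: [-0.4, -0.3, -0.4]
grip_width: 0.0043
grasp_force: 0.0
```

Run:
```python
from h import *
print(env.get_obs())
c=cam("wrist");pickle.dump(c,open("w3.pkl","wb"))
print(blob(c,(100,120,60),(125,255,255),.047,(200,60,360,280)))
print(blob(c,(22,150,100),(35,255,255),.047))
cv2.imwrite("pics/w3.png",cv2.resize(c["pixels"],(800,600),interpolation=cv2.INTER_CUBIC))
```

```text
{'time_s': 5.25, 'qpos': array([  7.13956863,  22.96694766, -56.34216804,  94.6904545 ,
        19.89481609,  73.06345278, -72.66528188]), 'joint_velocities': array([-0.06531568,  1.10474363,  0.82413323,  1.27911124,  0.1165925 ,
       -0.0547824 , -0.07155314]), 'effort': array([-1.39719970e-01, -3.90542865e+01, -1.06305751e+01, -2.96742046e+01,
       -6.72039622e-02, -1.07005814e-01,  4.09708344e-03]), 'tool_pos': array([0.48276451, 0.34669684, 0.12286522]), 'tool_rot': array([ 1.79944961e+02, -1.32416771e-02,  7.03278558e+01]), 'force': array([-0.44669788, -0.3193225 , -0.4489844 ]), 'wrist_torque': array([-0.06990566, -0.06453874, -0.01354808]), 'grasp_force': 0.0, 'grip_width': 0.004309437358574755}
(((280.0, 209.0), (16.0, 28.0), -0.0), array([272, 195,  17,  29, 405], dtype=int32), array([0.4828, 0.3458, 0.047 ]))
(((279.5, 281.5), (23.0, 9.0), 90.0), array([275, 270,  10,  24, 229], dtype=int32), array([0.4584, 0.2784, 0.047 ]))
```

View pics/w3.png

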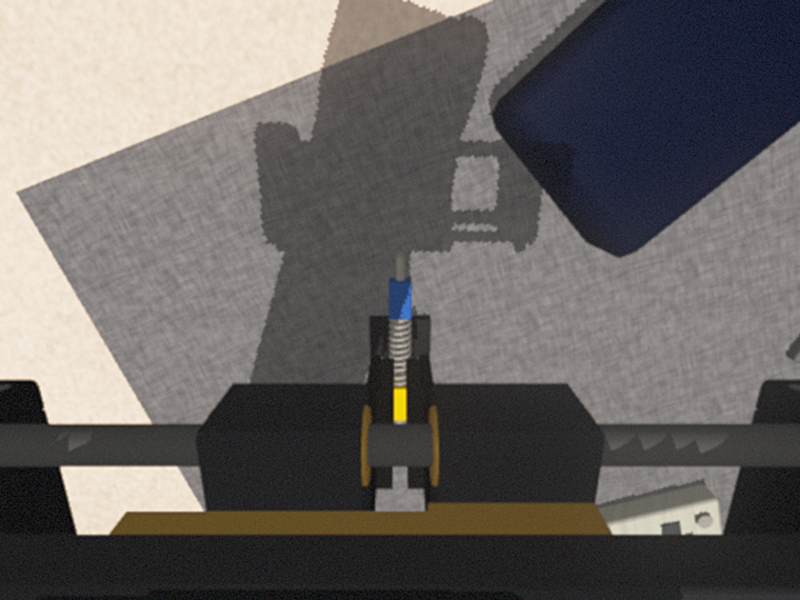

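Run:
```python
from h import *
c=pickle.load(open("w3.pkl","rb"));p=env.get_obs()["tool_pos"]
print("tcp px(800)",px(c,p)/.7,"hold",px(c,p+[0,0,.0187])/.7)
R=cv2.Rodrigues(np.array(c["rvec"]))[0];print(R.round(3),-R.T@np.array(c["tvec"]).ravel())
for u,v in [(385,362),(415,362),(385,375),(400,390),(300,390),(400,300)]: print(u,v,pt(c,u*.7,v*.7).round(4),c["depth"][int(v*.7),int(u*.7)])
# top cam check of same tool
t=cam("top");pickle.dump(t,open("t2.pkl","wb"))
print("top: tcp px",px(t,p)/.7, "blue px",px(t,[.4828,.3455,.047])/.7)
im=t["pixels"][200:300,120:220];cv2.imwrite("pics/t2.png",cv2.resize(im,(600,600),interpolation=cv2.INTER_CUBIC))
```

```text
tcp px(800) [399.02452594 345.4098348 ] hold [399.03410312 362.5789618 ]
[[ 0.942 -0.336  0.001]
 [-0.321 -0.899  0.3  ]
 [-0.1   -0.282 -0.954]] [0.51039554 0.42498171 0.32110363]
385 362 [0.4809 0.3577 0.1622] 0.17469822
415 362 [0.4914 0.3539 0.1622] 0.17353074
385 375 [0.4809 0.357  0.1718] 0.16294566
400 390 [0.4617 0.2865 0.0467] 0.30578497
300 390 [0.4761 0.3888 0.2358] 0.09504252
400 300 [0.4827 0.3453 0.0485] 0.28532818
top: tcp px [194.17041404 351.51306523] blue px [210.96950975 352.00155488]
```

View pics/t2.png

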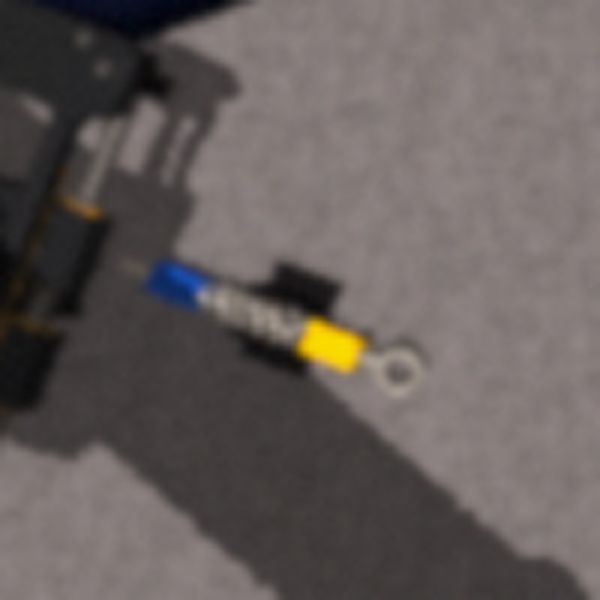

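Run:
```python
from h import *
c=pickle.load(open("w3.pkl","rb"))
for u in (264,270,275,280,285,291):
    print(u,[(v,)+tuple((pt(c,u,v)*1000).round().astype(int)) for v in range(228,264,4)])
```

```text
264 [(228, np.int64(457), np.int64(321), np.int64(9)), (232, np.int64(455), np.int64(317), np.int64(8)), (236, np.int64(454), np.int64(313), np.int64(8)), (240, np.int64(452), np.int64(309), np.int64(8)), (244, np.int64(450), np.int64(304), np.int64(7)), (248, np.int64(478), np.int64(360), np.int64(158)), (252, np.int64(479), np.int64(360), np.int64(164)), (256, np.int64(479), np.int64(360), np.int64(168)), (260, np.int64(479), np.int64(359), np.int64(172))]
270 [(228, np.int64(464), np.int64(322), np.int64(18)), (232, np.int64(464), np.int64(322), np.int64(30)), (236, np.int64(464), np.int64(322), np.int64(39)), (240, np.int64(463), np.int64(319), np.int64(41)), (244, np.int64(462), np.int64(316), np.int64(43)), (248, np.int64(461), np.int64(312), np.int64(42)), (252, np.int64(481), np.int64(358), np.int64(161)), (256, np.int64(481), np.int64(358), np.int64(166)), (260, np.int64(481), np.int64(358), np.int64(171))]
275 [(228, np.int64(472), np.int64(330), np.int64(45)), (232, np.int64(471), np.int64(326), np.int64(45)), (236, np.int64(470), np.int64(323), np.int64(45)), (240, np.int
[... 994 characters left out ...]
int64(312), np.int64(44)), (248, np.int64(474), np.int64(308), np.int64(45)), (252, np.int64(489), np.int64(355), np.int64(160)), (256, np.int64(489), np.int64(355), np.int64(166)), (260, np.int64(488), np.int64(355), np.int64(170))]
291 [(228, np.int64(484), np.int64(315), np.int64(18)), (232, np.int64(483), np.int64(315), np.int64(29)), (236, np.int64(483), np.int64(316), np.int64(40)), (240, np.int64(482), np.int64(313), np.int64(43)), (244, np.int64(481), np.int64(309), np.int64(43)), (248, np.int64(479), np.int64(306), np.int64(43)), (252, np.int64(492), np.int64(354), np.int64(160)), (256, np.int64(492), np.int64(354), np.int64(165)), (260, np.int64(491), np.int64(354), np.int64(170))]
```

The picture and its depth show the finger ends about 34 mm above the reported TCP, which explains the grip closing on air. I'll open, go down and check this against the depth again.

```bash
python3 -m jog '[{"dp":[0,0,2],"twist":0,"fingers":0.5},{"dp":[0,0,6],"twist":0,"fingers":0.5},{"dp":[-0.1,0,9.5],"twist":0,"fingers":0.5},{"dp":[-0.1,0,10],"twist":0,"fingers":0.5},{"dp":[-0.1,0,10],"twist":0,"fingers":0.5},{"dp":[-0.1,0,10],"twist":0,"fingers":0.5}]'
python3 - <<'E'
from h import *
c=cam("wrist");o=env.get_obs();print(o["tool_pos"],o["grip_width"])
d=c["depth"]
R=cv2.Rodrigues(np.array(c["rvec"]))[0];T=np.array(c["tvec"]).ravel()
v,u=np.mgrid[0:420,0:560]
P=np.stack([(u-c["cx"])/c["fx"]*d,(v-c["cy"])/c["fy"]*d,d],-1)
W=(P-T)@R
M=Ro.from_euler("xyz",o["tool_rot"],degrees=True).as_matrix()
L=(W-o["tool_pos"])@M*1000
near=(d>0)&(d<.24)&(abs(L[...,1])<60)
for s in(-1,1):
    m=near&(L[...,1]*s>5)&(L[...,0]<14)&(L[...,0]>-14)
    print(s,"z-max(tool, mm) of finger",np.percentile(L[m][:,2],[99,99.8,100]).round(1), "y inner",np.percentile(abs(L[m&(L[...,2]>-50)][:,1]),[1,50,99]).round(1),"xmax",np.percentile(L[m][:,0],99).round(1))
print(blob(c,(100,120,60),(125,255,255),.047,(200,60,360,320)))
E
```

```text
time_s: 6.1
tool_pos: [0.483, 0.3467, 0.0235]
tool_rot: [179.9, -0.1, 70.3]
force: [0.4, 1.2, -0.4]
grip_width: 0.0432
grasp_force: 0.0
[0.48311104 0.34662108 0.02358764] 0.04339519228052657
-1 z-max(tool, mm) of finger [24.1 24.6 25.4] y inner [ 5.3 28.8 59.3] xmax 13.7
1 z-max(tool, mm) of finger [24.2 24.5 25.3] y inner [ 5.3 28.9 59.4] xmax 13.7
(((279.5, 255.5), (43.0, 23.0), 90.0), array([268, 234,  24,  44, 937], dtype=int32), array([0.4832, 0.3477, 0.047 ]))
```

```bash
cat >> h.py <<'E'
def local(c):
    o=env.get_obs();d=c["depth"];R=cv2.Rodrigues(np.array(c["rvec"]))[0];T=np.array(c["tvec"]).ravel()
    v,u=np.mgrid[0:420,0:560]
    W=(np.stack([(u-c["cx"])/c["fx"]*d,(v-c["cy"])/c["fy"]*d,d],-1)-T)@R
    M=Ro.from_euler("xyz",o["tool_rot"],degrees=True).as_matrix()
    return W,(W-o["tool_pos"])@M*1000,d
E
python3 - <<'E'
from h import *
c=cam("wrist");W,L,d=local(c)
for s in(-1,1):
    for a in (22,26,30,34):
        m=(d>.05)&(d<.23)&(abs(L[...,1]*s-a)<2)&(W[...,2]>.012)
        l=L[m]; 
        if len(l): i=np.argsort(-l[:,2])[:3]; print(s,a,l[i].round(0).tolist())
E
```

```text
-1 22 [[9.0, -23.0, -36.0], [10.0, -22.0, -36.0], [10.0, -24.0, -37.0]]
-1 26 [[11.0, -27.0, -36.0], [10.0, -25.0, -37.0], [9.0, -25.0, -37.0]]
-1 30 [[11.0, -28.0, -35.0], [11.0, -29.0, -35.0], [11.0, -30.0, -36.0]]
-1 34 [[12.0, -32.0, -68.0], [11.0, -33.0, -68.0], [11.0, -33.0, -68.0]]
1 22 [[4.0, 22.0, -36.0], [5.0, 22.0, -36.0], [5.0, 22.0, -36.0]]
1 26 [[12.0, 28.0, -36.0], [10.0, 25.0, -37.0], [10.0, 26.0, -37.0]]
1 30 [[11.0, 29.0, -36.0], [11.0, 28.0, -37.0], [12.0, 29.0, -37.0]]
1 34 [[11.0, 32.0, -67.0], [12.0, 32.0, -68.0], [12.0, 32.0, -69.0]]
```

```bash
python3 -m jog '[{"dp":[0,0,1],"twist":0,"fingers":0.5},{"dp":[0,0,1.8],"twist":0,"fingers":0.5},{"dp":[-0.05,0,2.3],"twist":0,"fingers":0.5},{"dp":[-0.05,0,2.6],"twist":0,"fingers":0.5}]'
python3 -m jog '[{"dp":[0,0,0.5],"twist":0,"fingers":0.5},{"dp":[0,0,1],"twist":0,"fingers":0.4},{"dp":[0,0,1],"twist":0,"fingers":0.1},{"dp":[0,0,1],"twist":0,"fingers":0.1},{"dp":[0,0,1],"twist":0,"fingers":0.1},{"dp":[0,0,1],"twist":0,"fingers":0.1}]' 40
```

```text
time_s: 6.7
tool_pos: [0.4818, 0.3451, -0.0044]
tool_rot: [-180.0, 0.0, 70.3]
force: [0.1, -0.5, 0.5]
grip_width: 0.0436
grasp_force: 0.0
time_s: 7.45
tool_pos: [0.4823, 0.3454, -0.0136]
tool_rot: [180.0, -0.0, 70.3]
force: [-0.1, 0.4, -0.3]
grip_width: 0.0135
grasp_force: 40.0
```

```bash
python3 -m jog '[{"dp":[0,0,-1.5],"twist":0,"fingers":0.1},{"dp":[0,0,-4],"twist":0,"fingers":0.1},{"dp":[0,0,-6.5],"twist":0,"fingers":0.1},{"dp":[0,0,-6.5],"twist":0,"fingers":0.1}]'
python3 -c "
from h import *
print(to([.613,-.010,.05],86.9),env.get_obs()['grasp_force'])"
```

```text
time_s: 7.95
tool_pos: [0.4835, 0.3467, 0.0538]
tool_rot: [179.8, -0.2, 70.3]
force: [0.5, -0.4, -1.7]
grip_width: 0.0137
grasp_force: 40.0
('dp', [-29.23, 24.2, 0.35], 'twist', np.float64(-16.6)) 39.99962668865919
```

```bash
python3 -m jog '[{"dp":[-3,2.5,0],"twist":-5,"fingers":0.1},{"dp":[-8,6.5,0],"twist":-10,"fingers":0.1},{"dp":[-13,10.7,0],"twist":-16.6,"fingers":0.1},{"dp":[-18,15,0],"twist":-16.6,"fingers":0.1},{"dp":[-23,19,0],"twist":-16.6,"fingers":0.1},{"dp":[-27,22.4,0],"twist":-16.6,"fingers":0.1},{"dp":[-29,24,0],"twist":-16.6,"fingers":0.1},{"dp":[-29,24,0],"twist":-16.6,"fingers":0.1}]'
python3 -m jog '[{"dp":[0,0,0],"twist":0,"fingers":0.1},{"dp":[0,0,0],"twist":0,"fingers":0.1},{"dp":[0,0,0],"twist":0,"fingers":0.1}]'
python3 - <<'E'
from h import *
o=env.get_obs();print(o["joint_velocities"].round(1))
c=cam("wrist");pickle.dump([c,o],open("w4.pkl","wb"))
print(blob(c,(0,150,60),(8,255,255),.045))
cv2.imwrite("pics/w4.png",cv2.resize(c["pixels"][40:300,110:450],(800,612)[:2] if 0 else (784,600),interpolation=cv2.INTER_CUBIC))
E
```

```text
time_s: 8.95
tool_pos: [0.6103, -0.0121, 0.0498]
tool_rot: [-179.9, 0.0, 86.6]
force: [-0.1, -0.2, -1.1]
grip_width: 0.0135
grasp_force: 40.0
time_s: 9.32
tool_pos: [0.6102, -0.007, 0.0513]
tool_rot: [-180.0, -0.0, 87.1]
force: [0.3, -1.1, -1.3]
grip_width: 0.0136
grasp_force: 40.0
[ 0.2  0.1  0.3 -0.3  0.1 -0.1  0.1]
(((286.5, 152.5), (33.0, 31.0), 90.0), array([ 271,  136,   32,   34, 1008], dtype=int32), array([0.6174, 0.0499, 0.045 ]))
```

View pics/w4.png

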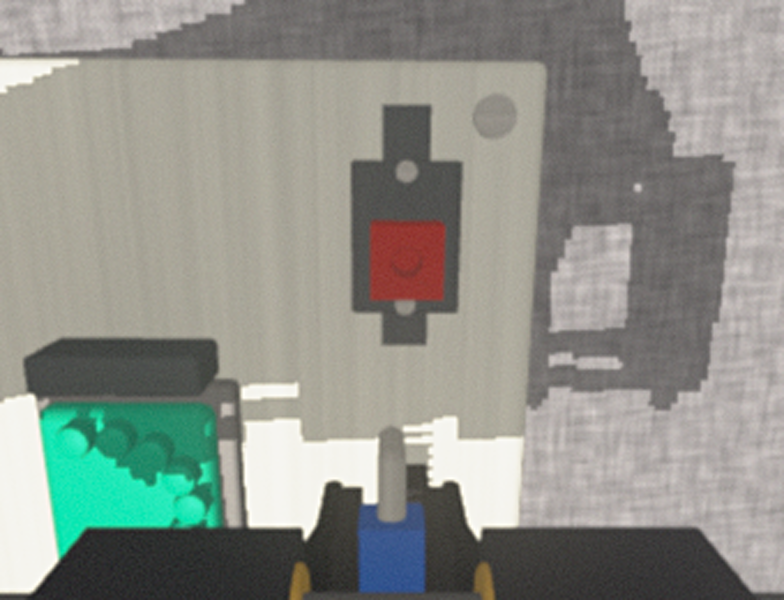

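The wrist view shows the red block with the hole at crop (406,262), set towards the near end of its foot. The end of the hook wire is at (391,428).

Run:
```python
from h import *
c,o=pickle.load(open("w4.pkl","rb"))
f=lambda u,v:(110+u/2.306,40+v/2.306)
p=o["tool_pos"];a=np.radians(o["tool_rot"][2]);tx=np.array([np.cos(a),np.sin(a),0])
print("hole",pt(c,*f(406,262),.045).round(4))
tip=pt(c,*f(391,428),.107);print("wire end",tip.round(4),"expect",(p+tx*.027).round(4), "depth",pt(c,*f(391,440)).round(4))
for q in [(391,450),(391,480),(391,500)]: print(pt(c,*f(*q)).round(4))
print("blue front edge",pt(c,*f(391,507)).round(4),pt(c,*f(391,540)).round(4))
print("foot corners",[pt(c,*f(*q),.026).round(4).tolist() for q in [(352,161),(463,162),(352,311),(459,311)]])
print("block corners",[pt(c,*f(*q),.045).round(4).tolist() for q in [(370,222),(445,223),(370,300),(445,300)]])
print("depth zs",pt(c,*f(385,250))[2],pt(c,*f(430,240))[2])
```

```text
hole [0.6171 0.0492 0.045 ]
wire end [0.6118 0.0243 0.107 ] expect [0.6116 0.0199 0.0513] depth [0.6116 0.0191 0.1003]
[0.6115 0.0191 0.1058]
[0.6113 0.0134 0.1081]
[0.611  0.0086 0.1073]
blue front edge [0.6109 0.0068 0.107 ] [0.6107 0.0017 0.1117]
foot corners [[0.6033, 0.0759, 0.026], [0.6348, 0.0741, 0.026], [0.6005, 0.0329, 0.026], [0.6327, 0.0313, 0.026]]
block corners [[0.608, 0.0602, 0.045], [0.6279, 0.059, 0.045], [0.6068, 0.0394, 0.045], [0.6273, 0.0383, 0.045]]
depth zs 0.04593164457195578 0.04439702478580981
```

```bash
python3 -m jog '[{"dp":[1.2,0.2,0.5],"twist":0,"fingers":0.1},{"dp":[2.6,0.3,1.5],"twist":0,"fingers":0.1},{"dp":[3.2,0.4,2.8],"twist":0,"fingers":0.1},{"dp":[3.2,0.4,3.7],"twist":0,"fingers":0.1},{"dp":[3.2,0.4,3.9],"twist":0,"fingers":0.1},{"dp":[3.2,0.4,3.9],"twist":0,"fingers":0.1},{"dp":[3.2,0.4,3.9],"twist":0,"fingers":0.1},{"dp":[3.2,0.4,3.9],"twist":0,"fingers":0.1}]'
python3 - <<'E'
from h import *
o=env.get_obs();a=np.radians(o["tool_rot"][2]);p=o["tool_pos"]
print(p,p+.024*np.array([np.cos(a),np.sin(a),0]),o["joint_velocities"].round(1))
c=cam("wrist");pickle.dump([c,o],open("w5.pkl","wb"))
print(blob(c,(0,150,60),(8,255,255),.045))
cv2.imwrite("pics/w5.png",cv2.resize(c["pixels"][130:280,180:380],(800,600),interpolation=cv2.INTER_CUBIC))
E
```

```text
time_s: 10.38
tool_pos: [0.6165, 0.0229, 0.0126]
tool_rot: [180.0, 0.0, 86.9]
force: [-0.5, 0.8, -0.9]
grip_width: 0.0134
grasp_force: 40.0
[0.61651586 0.02293697 0.0126204 ] [0.61781046 0.04690203 0.0126204 ] [-0.1 -0.   0.1  0.1 -0.1 -0.1  0.1]
(((278.0, 215.0), (42.0, 36.0), 90.0), array([ 260,  194,   37,   43, 1369], dtype=int32), array([0.6172, 0.0519, 0.045 ]))
```

View pics/w5.png

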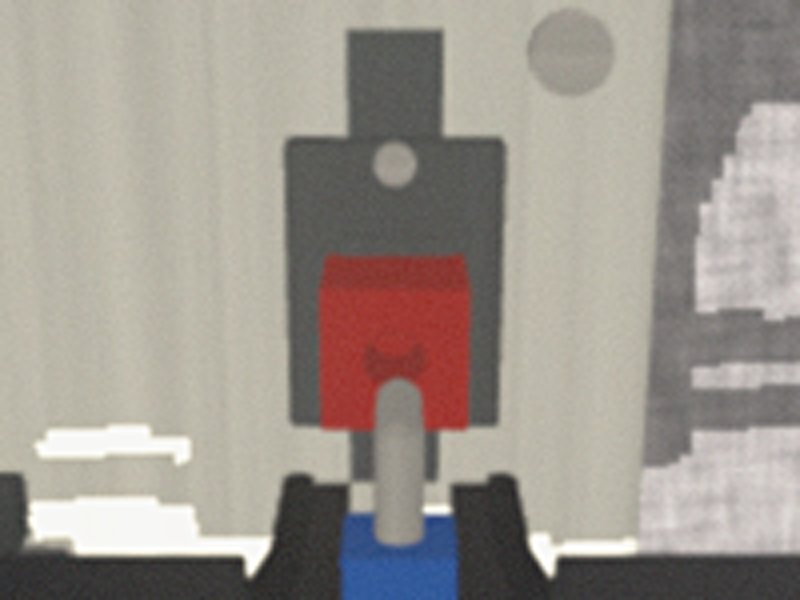

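The block top spans x 320–470, y 290–430, with the hole near (395,360). The pin comes down just behind it, with its wire end at (400,382).

Run:
```python
from h import *
c,o=pickle.load(open("w5.pkl","rb"))
f=lambda u,v:(180+u/4,130+v/4); g=lambda q:((q[0]-180)*4,(q[1]-130)*4)
a=np.radians(o["tool_rot"][2]);tx=np.array([np.cos(a),np.sin(a),0]);p=o["tool_pos"]
for q in [(320,290),(470,290),(320,430),(470,430),(395,360)]: print(q,pt(c,*f(*q),.045).round(4))
for dz in(.0547-.015,.0547,.0577):
    for k in(.024,.027): print(dz,k,g(px(c,p+tx*k+[0,0,dz])))
for v in range(350,440,10): print(v,pt(c,*f(398,v)).round(4))
```

```text
(320, 290) [0.6081 0.0594 0.045 ]
(470, 290) [0.6279 0.0583 0.045 ]
(320, 430) [0.6067 0.0395 0.045 ]
(470, 430) [0.6272 0.0384 0.045 ]
(395, 360) [0.6175 0.0491 0.045 ]
0.0397 0.024 (np.float64(398.404237096604), np.float64(394.094615378158))
0.0397 0.027 (np.float64(398.42413162456273), np.float64(372.25140974668363))
0.0547 0.024 (np.float64(398.50583456462664), np.float64(438.38636498022595))
0.0547 0.027 (np.float64(398.52817533479424), np.float64(414.7693357408251))
0.0577 0.024 (np.float64(398.52845285458216), np.float64(448.24688271400873))
0.0577 0.027 (np.float64(398.5513522616509), np.float64(424.2406902194389))
350 [0.6177 0.0459 0.0313]
360 [0.6177 0.0451 0.0334]
370 [0.6177 0.045  0.0374]
380 [0.6179 0.049  0.0527]
390 [0.6179 0.0489 0.0561]
400 [0.6178 0.0486 0.0589]
410 [0.6178 0.0487 0.0627]
420 [0.6179 0.0489 0.0665]
430 [0.6178 0.0483 0.0681]
```

The depth puts the pin 3.3 mm short of the hole along tool x. I'll shift it and lower gently.

```bash
python3 -m jog '[{"dp":[0.33,-0.03,0],"twist":0,"fingers":0.1},{"dp":[0.33,-0.03,0.2],"twist":0,"fingers":0.1},{"dp":[0.33,-0.03,0.5],"twist":0,"fingers":0.1},{"dp":[0.33,-0.03,0.7],"twist":0,"fingers":0.1},{"dp":[0.33,-0.03,0.85],"twist":0,"fingers":0.1},{"dp":[0.33,-0.03,0.95],"twist":0,"fingers":0.1},{"dp":[0.33,-0.03,1.0],"twist":0,"fingers":0.1}]'
python3 -m jog '[{"dp":[0,0,0.1],"twist":0,"fingers":0.1},{"dp":[0,0,0.2],"twist":0,"fingers":0.1}]'
```

```text
time_s: 11.3
tool_pos: [0.6161, 0.0265, 0.0022]
tool_rot: [-180.0, 0.0, 86.9]
force: [1.2, -0.2, -1.0]
grip_width: 0.0138
grasp_force: 40.0
time_s: 11.55
tool_pos: [0.6161, 0.0265, 0.0002]
tool_rot: [180.0, 0.0, 86.9]
force: [-0.3, -0.7, -1.3]
grip_width: 0.0135
grasp_force: 40.0
```

It's in with no force, so I'll go on until the wire rests on the block.

```bash
python3 -m jog '[{"dp":[0,0,0.2],"twist":0,"fingers":0.1},{"dp":[0,0,0.35],"twist":0,"fingers":0.1},{"dp":[0,0,0.5],"twist":0,"fingers":0.1},{"dp":[0,0,0.55],"twist":0,"fingers":0.1},{"dp":[0,0,0.6],"twist":0,"fingers":0.1}]'
python3 -m jog '[{"dp":[0,0,0.05],"twist":0,"fingers":0.1},{"dp":[0,0,0.1],"twist":0,"fingers":0.1}]'
python3 -m jog '[{"dp":[0,0,0.05],"twist":0,"fingers":0.1},{"dp":[0,0,0.1],"twist":0,"fingers":0.1}]'
```

```text
time_s: 12.18
tool_pos: [0.6161, 0.0266, -0.0056]
tool_rot: [180.0, 0.0, 86.9]
force: [-0.6, 0.2, 1.5]
grip_width: 0.0135
grasp_force: 40.0
time_s: 12.42
tool_pos: [0.6163, 0.0266, -0.006]
tool_rot: [180.0, 0.0, 86.9]
force: [-2.7, -0.5, 7.0]
grip_width: 0.0135
grasp_force: 40.0
time_s: 12.68
tool_pos: [0.6164, 0.0266, -0.0062]
tool_rot: [180.0, 0.0, 86.9]
force: [-5.0, -1.0, 11.8]
grip_width: 0.0134
grasp_force: 40.0
```

Firm contact at home depth. I'll ease off, release and move over the yellow block.

```bash
python3 -m jog '[{"dp":[0,0,-0.15],"twist":0,"fingers":0.1},{"dp":[0,0,-0.15],"twist":0,"fingers":0.45},{"dp":[0,0,-0.15],"twist":0,"fingers":0.45},{"dp":[0,0,-0.15],"twist":0,"fingers":0.45},{"dp":[0,0,-1.5],"twist":0,"fingers":0.45},{"dp":[0,0,-4],"twist":0,"fingers":0.45},{"dp":[-3,0,-7],"twist":0,"fingers":0.45},{"dp":[-7.2,0,-7],"twist":0,"fingers":0.45}]' 40
python3 -m jog '[{"dp":[-2.5,0,0],"twist":0,"fingers":0.45},{"dp":[-2.5,0,0],"twist":0,"fingers":0.45},{"dp":[-2.5,0,0],"twist":0,"fingers":0.45},{"dp":[-2.5,0,0],"twist":0,"fingers":0.45}]'
python3 - <<'E'
from h import *
o=env.get_obs();print(o["tool_pos"],o["joint_velocities"].round(1))
c=cam("wrist");t=cam("top");pickle.dump([c,o,t],open("w6.pkl","wb"))
print(blob(c,(22,150,100),(35,255,255),.055)); print(blob(c,(100,120,60),(125,255,255),.055,(200,0,360,300)))
cv2.imwrite("pics/w6.png",cv2.resize(c["pixels"],(800,600),interpolation=cv2.INTER_CUBIC))
E
```

```text
time_s: 13.68
tool_pos: [0.6147, -0.0439, 0.0662]
tool_rot: [179.6, -0.0, 87.1]
force: [1.2, -0.2, -0.5]
grip_width: 0.0391
grasp_force: 0.0
time_s: 14.18
tool_pos: [0.611, -0.0681, 0.0625]
tool_rot: [180.0, -0.0, 87.1]
force: [-0.1, -0.4, 0.0]
grip_width: 0.0391
grasp_force: 0.0
[ 0.61101525 -0.06813387  0.06254702] [-0.1  0.1  0.3  0.1  0.2 -0.1  0.2]
(((280.0, 203.0), (36.0, 20.0), 90.0), array([270, 185,  21,  37, 698], dtype=int32), array([ 0.6125, -0.044 ,  0.055 ]))
(((280.0, 89.5), (41.0, 22.0), 90.0), array([269,  69,  23,  42, 904], dtype=int32), array([0.616 , 0.0258, 0.055 ]))
```

View pics/w6.png

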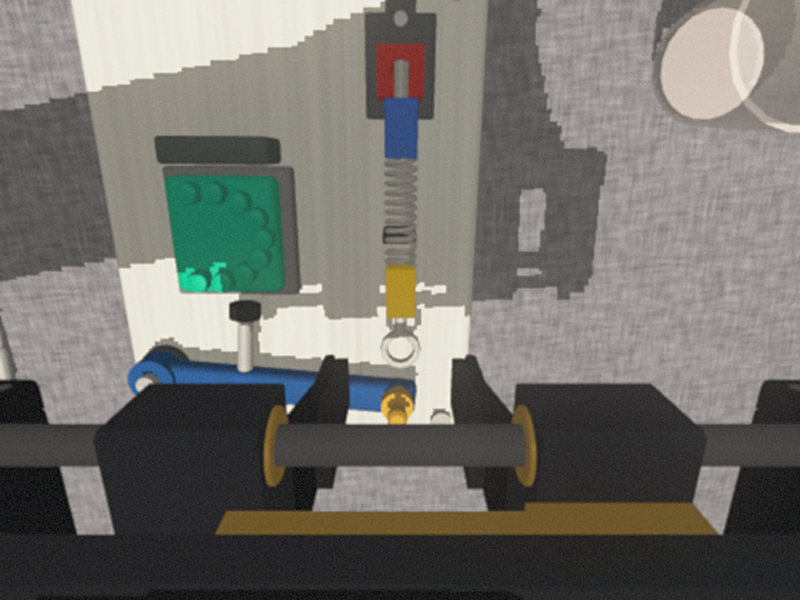

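The wrist view shows the hook home in the block at (400,68), the yellow block at (400,290), the eye at (400,348) and the post at (397,402). I'll get the post position from depth.

```bash
python3 - <<'E'
from h import *
c,o,t=pickle.load(open("w6.pkl","rb"))
for v in range(386,428,4): print(v,pt(c,398*.7,v*.7).round(4), pt(c,392*.7,v*.7).round(4)[:2],pt(c,404*.7,v*.7).round(4)[:2])
for u,v in [(400,329),(400,334),(400,362),(382,347),(418,347),(400,290),(400,270),(400,312)]: print("eye",u,v,pt(c,u*.7,v*.7).round(4),pt(c,u*.7,v*.7,.05).round(4))
h=cv2.cvtColor(t["pixels"],cv2.COLOR_BGR2HSV)
print("post top px", px(t,[.605,-.11,.058]))
E
python3 - <<'E'
from h import *
c,o,t=pickle.load(open("w6.pkl","rb"))
cv2.imwrite("pics/c6.png",cv2.resize(c["pixels"][225:300,230:330],(800,600),interpolation=cv2.INTER_CUBIC))
E
```

```text
386 [ 0.6086 -0.1023  0.037 ] [ 0.6054 -0.102 ] [ 0.6118 -0.103 ]
390 [ 0.6087 -0.1017  0.0426] [ 0.6054 -0.1026] [ 0.6117 -0.1035]
394 [ 0.6086 -0.1027  0.045 ] [ 0.6056 -0.1018] [ 0.6117 -0.1028]
398 [ 0.6085 -0.1045  0.0459] [ 0.6054 -0.1047] [ 0.6116 -0.1051]
402 [ 0.6084 -0.1072  0.0453] [ 0.6053 -0.1071] [ 0.6115 -0.1076]
406 [ 0.6084 -0.1077  0.0485] [ 0.6052 -0.1084] [ 0.6114 -0.1092]
410 [ 0.6085 -0.1053  0.0566] [ 0.6055 -0.1061] [ 0.6113 -0.1121]
414 [ 0.6084 -0.1072  0.0571] [ 0.6054 -0.1072] [ 0.6114 -0.1076]
418 [ 0.6083 -0.109   0.0578] [ 0.6053 -0.1094] [ 0.6113 -0.1103]
422 [ 0.6082 -0.1113  0.0578] [ 0.6052 -0.1111] [ 0.6112 -0.1104]
426 [ 0.6124 -0.0352  0.1819] [ 0.6113 -0.0346] [ 0.6135 -0.0358]
eye 400 329 [ 0.6115 -0.0648  0.0504] [ 0.6115 -0.065   0.05  ]
eye 400 334 [ 0.6114 -0.0672  0.0509] [ 0.6114 -0.0676  0.05  ]
eye 400 362 [ 0.6106 -0.0829  0.049 ] [ 0.6106 -0.0824  0.05  ]
eye 382 347 [ 0.6022 -0.0741  0.0496] [ 0.6023 -0.074   0.05  ]
eye 418 347 [ 0.6199 -0.0751  0.0493] [ 0.6198 -0.0748  0.05  ]
eye 400 290 [ 0.6125 -0.0445  0.0534] [ 0.6125 -0.0454  0.05  ]
eye 400 270 [ 0.613  -0.0349  0.0538] [ 0.613  -0.0358  0.05  ]
eye 400 312 [ 0.612  -0.0546  0.0553] [ 0.6119 -0.0564  0.05  ]
post top px [327.68261619 201.45788428]
```

View pics/c6.png

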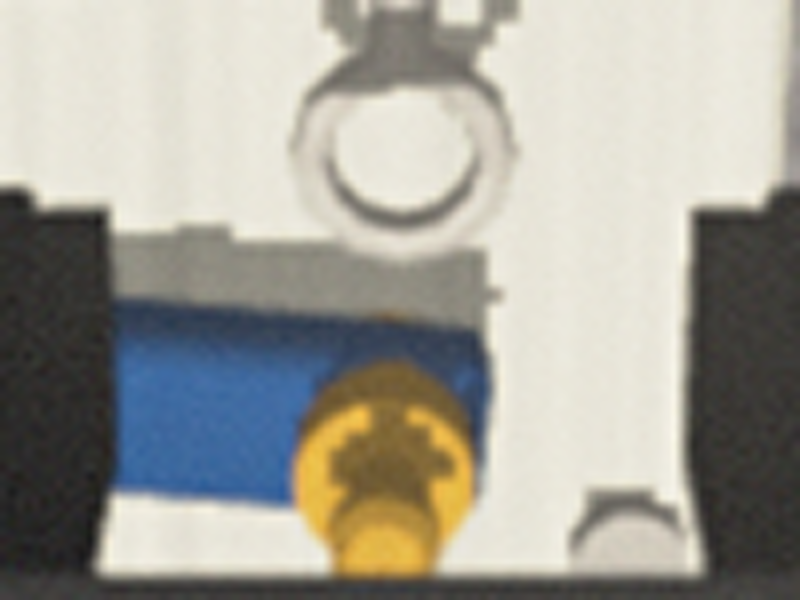

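```bash
python3 -c "
from h import *
print(to([.6123,-.0453,-.005],86.8))"
```

```text
('dp', [2.34, 0.02, 6.73], 'twist', np.float64(0.3))
```

```bash
python3 -m jog '[{"dp":[2.3,0,1],"twist":0.3,"fingers":0.45},{"dp":[2.3,0,3],"twist":0.3,"fingers":0.45},{"dp":[2.3,0,5],"twist":0.3,"fingers":0.45},{"dp":[2.3,0,6.2],"twist":0.3,"fingers":0.45},{"dp":[2.3,0,6.7],"twist":0.3,"fingers":0.45},{"dp":[2.3,0,6.7],"twist":0.3,"fingers":0.45}]'
python3 -m jog '[{"dp":[0,0,0],"twist":0,"fingers":0.1},{"dp":[0,0,0],"twist":0,"fingers":0.1},{"dp":[0,0,0],"twist":0,"fingers":0.1},{"dp":[0,0,0],"twist":0,"fingers":0.1}]' 16
python3 -m jog '[{"dp":[-0.25,0,0],"twist":0,"fingers":0.1},{"dp":[-0.5,0,0],"twist":0,"fingers":0.1},{"dp":[-0.75,0,-0.2],"twist":0,"fingers":0.1},{"dp":[-1.0,0,-0.4],"twist":0,"fingers":0.1},{"dp":[-1.0,0,-0.5],"twist":0,"fingers":0.1},{"dp":[-1.0,0,-0.5],"twist":0,"fingers":0.1}]'
```

```text
time_s: 15.02
tool_pos: [0.6121, -0.0477, -0.0051]
tool_rot: [-180.0, -0.0, 86.6]
force: [0.2, 0.2, 0.9]
grip_width: 0.0388
grasp_force: 0.0
time_s: 15.52
tool_pos: [0.6123, -0.0475, -0.0045]
tool_rot: [180.0, 0.0, 86.6]
force: [-0.2, -0.4, 1.9]
grip_width: 0.0138
grasp_force: 16.0
time_s: 16.27
tool_pos: [0.6113, -0.0569, 0.0001]
tool_rot: [-180.0, -0.0, 86.7]
force: [0.3, 4.2, -2.5]
grip_width: 0.0138
grasp_force: 16.0
```

Pull is 4.2 N at 10 mm stretch, so the hook is holding. I'll lift the eye clear and check heights before reaching the post.

```bash
python3 -m jog '[{"dp":[-0.2,0,-0.3],"twist":0,"fingers":0.1},{"dp":[-0.4,0,-0.6],"twist":0,"fingers":0.1},{"dp":[-0.5,0,-0.9],"twist":0,"fingers":0.1},{"dp":[-0.5,0,-1.1],"twist":0,"fingers":0.1},{"dp":[-0.5,0,-1.1],"twist":0,"fingers":0.1}]'
python3 - <<'E'
from h import *
o=env.get_obs()
c=cam("wrist");s=cam("scene");t=cam("top");pickle.dump([c,o,s,t],open("w7.pkl","wb"))
p=o["tool_pos"]
a=cv2.resize(c["pixels"],(400,300));
q=px(s,[.609,-.10,.05]).astype(int);print("scene",q);S=s["pixels"][q[1]-45:q[1]+30,q[0]-30:q[0]+70];S=cv2.resize(S,(400,300),interpolation=cv2.INTER_CUBIC)
q2=px(t,[.609,-.09,.05]).astype(int);print("top",q2);T=t["pixels"][q2[1]-38:q2[1]+37,q2[0]-50:q2[0]+50];T=cv2.resize(T,(400,300),interpolation=cv2.INTER_CUBIC)
W=cv2.resize(c["pixels"][0:225,130:430],(400,300))
cv2.imwrite("pics/m7.png",np.vstack([np.hstack([a,W]),np.hstack([S,T])]))
E
```

```text
time_s: 16.9
tool_pos: [0.6112, -0.062, 0.0114]
tool_rot: [180.0, -0.0, 86.6]
force: [0.1, 4.6, -3.2]
grip_width: 0.0142
grasp_force: 16.0
scene [237 237]
top [319 200]
```

View pics/m7.png

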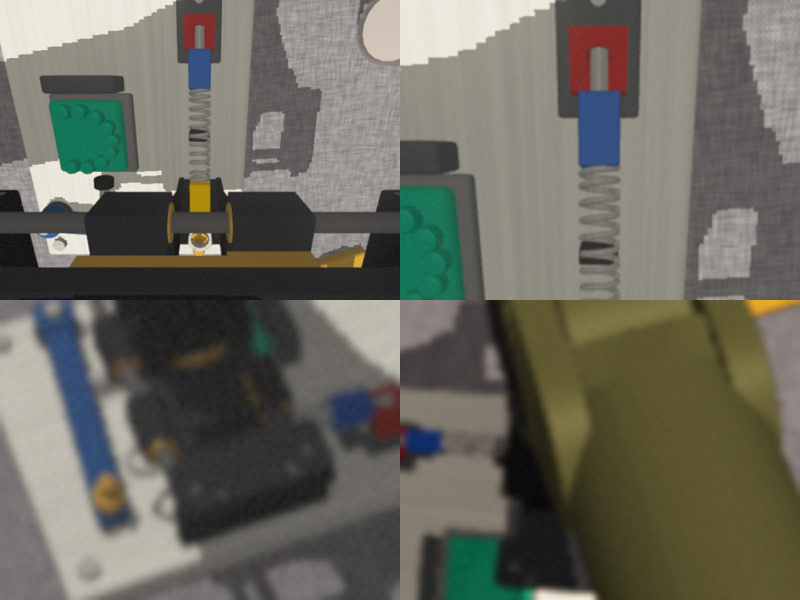

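That was my 11th picture, one over the limit, so I'll use numbers only from here. It showed the hook still home in the block and the eye at the post, visible between the fingers at native (280,336). I'll read the depth there.

Run:
```python
from h import *
c,o,s,t=pickle.load(open("w7.pkl","rb"))
for v in range(318,358,3):
    print(v,*[("%d:%d,%d,%d"%((u,)+tuple((pt(c,u,v)*1000).round().astype(int)))) for u in (266,270,274,279,284,288,292)])
for u,v in [(280,20),(280,36),(280,45),(280,55),(280,64)]: print("hook",u,v,(pt(c,u,v)*1000).round(1))
```

```text
318 266:609,-32,135 270:610,-32,135 274:611,-33,134 279:613,-32,135 284:614,-33,135 288:615,-32,135 292:616,-33,135
321 266:609,-32,136 270:610,-33,135 274:611,-33,136 279:613,-33,136 284:614,-33,135 288:615,-34,135 292:616,-34,134
324 266:609,-34,134 270:610,-34,135 274:611,-34,135 279:613,-35,134 284:614,-34,135 288:615,-34,135 292:616,-34,136
327 266:603,-84,69 270:603,-103,45 274:606,-103,45 279:609,-103,45 284:611,-104,43 288:614,-106,41 292:616,-86,68
330 266:603,-86,69 270:603,-105,44 274:605,-105,45 279:608,-105,44 284:611,-105,45 288:614,-105,45 292:616,-87,69
333 266:603,-88,68 270:603,-107,44 274:605,-107,45 279:608,-107,45 284:611,-107,45 288:614,-107,45 292:616,-89,68
336 266:603,-90,69 270:603,-109,45 274:605,-108,46 279:608,-107,47 284:611,-109,45 288:614,-110,45 292:616,-90,70
339 266:603,-91,69 270:604,-94,66 274:605,-108,49 279:608,-107,51 284:611,-112,44 288:614,-94,67 292:616,-92,69
342 266:602,-93,70 270:604,-94,69 274:606,-96,66 279:609,-96,67 284:612,-96,67 288:614,-95,68 292:616,-94,69
345 266:602,-95,70 270:604,-95,70 274:607,-95,70 279:609,-97,68 284:612,-95,70 288:614,-96,69 292:616,-96,69
348 266:597,-139,19 270:604,-96,71 274:606,-96,71 279:609,-97,69 284:612,-97,70 288:614,-96,71 292:616,-140,20
351 266:597,-141,20 270:603,-110,57 274:605,-109,58 279:609,-98,70 284:611,-99,70 288:613,-142,20 292:615,-142,21
354 266:597,-143,20 270:603,-112,56 274:605,-111,58 279:608,-110,59 284:611,-111,58 288:612,-144,21 292:615,-144,20
357 266:595,-164,0 270:598,-163,1 274:605,-113,58 279:608,-113,58 284:609,-164,0 288:612,-164,1 292:615,-164,1
hook 280 20 [618.4  58.7  44.9]
hook 280 36 [618.   51.4  49.9]
hook 280 45 [617.8  47.7  50.7]
hook 280 55 [617.5  43.6  51.2]
hook 280 64 [617.3  39.9  51.6]
```

```bash
cat >> h.py <<'E'
def eyepost(c,ze=(.063,.076),zh=(.0555,.061)):
    W,L,d=local(c);P=W[326:400,230:330].reshape(-1,3)
    from scipy.optimize import least_squares
    reg=(P[:,1]<-.07)&(P[:,1]>-.15)
    E=P[reg&(P[:,2]>ze[0])&(P[:,2]<ze[1])];H=P[reg&(P[:,2]>zh[0])&(P[:,2]<zh[1])]
    out={}
    if len(E)>10:
        r=least_squares(lambda q:np.hypot(E[:,0]-q[0],E[:,1]-q[1])-.00825,[E[:,0].mean(),E[:,1].mean()],loss="soft_l1",f_scale=.001)
        out["eye"]=(r.x.round(4),np.median(E[:,2]).round(4),len(E),E.min(0).round(4),E.max(0).round(4))
    if len(H)>3: out["head"]=(H.mean(0).round(4),H.min(0).round(4),H.max(0).round(4),len(H))
    S=P[reg&(abs(P[:,2]-.045)<.0013)]
    if len(S)>3: out["shoulder"]=(S.min(0).round(4),S.max(0).round(4),len(S))
    return out
E
python3 - <<'E'
from h import *
c,o,s,t=pickle.load(open("w7.pkl","rb"))
for k,v in eyepost(c).items(): print(k,*v)
print(o["tool_pos"],env.get_obs()["tool_pos"])
E
```

```text
eye [ 0.6097 -0.0885] 0.0693 436 [ 0.6007 -0.0996  0.0651] [ 0.6179 -0.0842  0.0715]
head [ 0.6072 -0.1113  0.0576] [ 0.6025 -0.1145  0.0558] [ 0.6121 -0.1083  0.059 ] 93
shoulder [ 0.6017 -0.1125  0.0438] [ 0.6155 -0.1023  0.0463] 222
[ 0.61121148 -0.0620371   0.01140148] [ 0.61119337 -0.06201463  0.01127353]
```

```bash
python3 -m jog '[{"dp":[-0.4,0,0],"twist":0,"fingers":0.1},{"dp":[-0.8,0,0],"twist":0,"fingers":0.1},{"dp":[-1.2,0,0],"twist":0,"fingers":0.1},{"dp":[-1.6,0,0],"twist":0,"fingers":0.1},{"dp":[-2.0,0,0],"twist":0,"fingers":0.1},{"dp":[-2.2,0,0],"twist":0,"fingers":0.1},{"dp":[-2.2,0,0],"twist":0,"fingers":0.1},{"dp":[-2.2,0,0],"twist":0,"fingers":0.1}]' 18
python3 - <<'E'
from h import *
o=env.get_obs();c=cam("wrist");pickle.dump([c,o],open("w8.pkl","wb"))
for k,v in eyepost(c).items(): print(k,*v)
print(o["tool_pos"],blob(c,(22,150,100),(35,255,255),.075),blob(c,(100,120,60),(125,255,255),.055,(200,0,360,150)))
for v in range(327,400,4):
    print(v,*[("%d:%d,%d,%d"%((u,)+tuple((pt(c,u,v)*1000).round().astype(int)))) for u in (262,267,271,275,279,283,287,291,296)])
E
```

```text
time_s: 18.05
tool_pos: [0.6101, -0.0815, 0.0114]
tool_rot: [180.0, -0.2, 86.7]
force: [0.6, 8.3, -2.6]
grip_width: 0.0139
grasp_force: 18.0
eye [ 0.6085 -0.1081] 0.0692 427 [ 0.5998 -0.1186  0.0643] [ 0.6168 -0.1038  0.0713]
head [ 0.6072 -0.1133  0.0577] [ 0.6035 -0.1153  0.056 ] [ 0.6107 -0.1117  0.0589] 33
[ 0.61007878 -0.0815376   0.0113642 ] (((279.5, 274.5), (43.0, 29.0), 90.0), array([ 265,  253,   30,   44, 1209], dtype=int32), array([ 0.6106, -0.0714,  0.075 ])) (((279.4999694824219, 51.99999237060547), (30.999996185302734, 59.99999237060547), 0.0), array([ 264,   22,   32,   61, 1826], dtype=int32), array([0.6161, 0.0247, 0.055 ]))
327 262:603,-84,96 267:602,-105,68 271:604,-114,56 275:606,-113,58 279:608,-112,58 283:610,-113,58 287:612,-141,21 291:615,-105,69 296:617,-87,93
331 262:603,-85,97 267:602,-107,68 271:601,-144,20 275:603,-145,19 279:606,-144,20 283:609,-144,20 287:612,-144,21 291:614,-145,19 296:617,-88,94
335 262:603,-87,96 267:602,-109,68 271:599,-162,0 275:602,-162,1 279:605,-163,0 283:608,-163,1 287:611,-163,1 291:614,-111,67 296:617,-90,95
339 262:602,-89,
[... 1625 characters left out ...]
:610,-56,152 275:610,-56,152 279:611,-56,153 283:612,-56,153 287:613,-57,152 291:614,-56,153 296:615,-56,153
387 262:608,-55,154 267:609,-55,155 271:610,-57,153 275:611,-56,154 279:611,-55,155 283:612,-57,154 287:613,-56,154 291:614,-56,154 296:615,-57,154
391 262:608,-56,155 267:609,-55,155 271:610,-56,155 275:611,-57,155 279:611,-56,155 283:612,-55,156 287:613,-56,155 291:614,-56,155 296:615,-56,155
395 262:608,-56,156 267:609,-56,156 271:610,-56,156 275:611,-55,157 279:611,-57,156 283:612,-57,155 287:613,-57,156 291:614,-57,156 296:615,-56,156
399 262:608,-56,157 267:609,-56,157 271:610,-56,157 275:611,-56,157 279:611,-56,158 283:612,-56,157 287:613,-56,157 291:614,-56,157 296:615,-56,157
```

```bash
python3 -m jog '[{"dp":[-0.23,-0.02,0],"twist":0,"fingers":0.1},{"dp":[-0.23,-0.02,0.1],"twist":0,"fingers":0.1},{"dp":[-0.23,-0.02,0.4],"twist":0,"fingers":0.1},{"dp":[-0.23,-0.02,0.6],"twist":0,"fingers":0.1},{"dp":[-0.23,-0.02,0.75],"twist":0,"fingers":0.1},{"dp":[-0.23,-0.02,0.85],"twist":0,"fingers":0.1}]'
python3 - <<'E'
from h import *
o=env.get_obs();c=cam("wrist");pickle.dump([c,o],open("w9.pkl","wb"))
for k,v in eyepost(c,(.0595,.068),(.0555,.059)).items(): print(k,*v)
for v in range(325,358,3):
    print(v,*[("%d:%d,%d,%d"%((u,)+tuple((pt(c,u,v)*1000).round().astype(int)))) for u in (262,267,271,275,279,283,287,291,296)])
E
```

```text
time_s: 18.85
tool_pos: [0.6103, -0.0833, 0.0034]
tool_rot: [179.9, -0.2, 86.7]
force: [-0.1, 8.2, -0.5]
grip_width: 0.0138
grasp_force: 18.0
eye [ 0.6088 -0.1102] 0.0601 223 [ 0.6005 -0.1201  0.0595] [ 0.6167 -0.1063  0.0621]
head [ 0.6079 -0.1128  0.0577] [ 0.6006 -0.1194  0.0555] [ 0.6169 -0.1074  0.059 ] 275
325 262:607,-57,126 267:608,-57,125 271:609,-56,128 275:610,-56,127 279:612,-57,126 283:613,-56,127 287:614,-56,128 291:615,-56,127 296:616,-56,127
328 262:603,-86,89 267:602,-108,59 271:604,-109,58 275:607,-108,59 279:609,-109,57 283:611,-109,58 287:612,-138,20 291:615,-109,59 296:617,-89,85
331 262:603,-88,88 267:602,-110,59 271:604,-111,57 275:606,-111,58 279:608,-111,58 283:611,-111,58 287:612,-141,19 291:615,-113,55 296:617,-90,86
334 262:603,-88,89 267:602,-112,59 271:604,-113,57 275:606,-113,57 279:608,-113,58 283:610,-113,58 287:612,-142,20 291:615,-114,57 296:617,-91,87
337 262:603,-90,88 267:602,-113,60 271:604,-115,57 275:604,-145,20 279:606,-146,18 283:609,-144,21 287:612,-115,57 291:615,-114,59 296:617,-92,87
340 262:603,-91,89 267:602,-114,60 271:604,-115,59 275:606,-117,57 279:608,-117,57 283:610,-117,57 287:612,-116,59 291:614,-116,59 296:617,-93,88
343 262:593,-164,1 267:602,-117,60 271:604,-116,60 275:606,-116,60 279:608,-117,59 283:610,-117,59 287:612,-117,60 291:614,-117,60 296:618,-166,0
346 262:593,-168,0 267:596,-167,1 271:604,-118,61 275:606,-118,60 279:608,-118,61 283:610,-118,60 287:612,-119,60 291:614,-168,1 296:618,-168,1
349 262:592,-169,1 267:596,-170,1 271:599,-169,2 275:602,-169,1 279:608,-120,61 283:608,-171,0 287:611,-171,0 291:614,-170,1 296:618,-172,0
352 262:592,-172,1 267:596,-173,0 271:599,-173,0 275:602,-173,0 279:605,-173,1 283:608,-173,1 287:611,-174,0 291:614,-173,1 296:618,-174,0
355 262:592,-175,1 267:596,-176,0 271:599,-175,1 275:602,-175,1 279:605,-177,-1 283:608,-176,1 287:611,-177,0 291:614,-177,0 296:617,-177,0
```

Run:
```python
from h import *
c,o=pickle.load(open("w9.pkl","rb"))
for v in (329,332,335): print(v,*[("%d:%.1f/%.0f"%(u,pt(c,u,v)[0]*1000,pt(c,u,v)[2]*1000)) for u in range(262,298)]);print([tuple(int(x) for x in c["pixels"][v,u]) for u in range(264,295)])
```

```text
329 262:603.0/90 263:603.0/85 264:600.8/59 265:601.4/59 266:601.9/60 267:602.4/59 268:602.7/56 269:603.3/58 270:603.8/58 271:604.3/58 272:604.9/58 273:605.4/58 274:606.0/60 275:606.4/58 276:606.9/58 277:607.5/58 278:608.0/58 279:608.5/59 280:609.0/58 281:609.6/58 282:610.1/58 283:610.6/57 284:611.1/58 285:611.6/57 286:612.1/56 287:612.1/21 288:612.8/20 289:613.4/20 290:614.1/20 291:614.7/20 292:615.3/59 293:615.8/58 294:616.3/60 295:616.8/59 296:616.8/86 297:617.2/89
[(148, 159, 165), (191, 205, 212), (194, 207, 214), (172, 188, 192), (109, 140, 159), (56, 114, 144), (48, 141, 184), (66, 172, 221), (67, 181, 228), (70, 184, 228), (70, 183, 228), (68, 176, 225), (66, 179, 224), (66, 176, 222), (66, 179, 224), (71, 180, 226), (68, 183, 228), (68, 183, 229), (63, 181, 227), (67, 171, 219), (55, 148, 192), (53, 137, 180), (101, 160, 194), (177, 208, 218), (216, 228, 231), (219, 230, 233), (211, 225, 229), (183, 202, 208), (179, 191, 200), (194, 207, 214), (186, 201, 208)]
332 262:602.6/87 263:603.0/86 264:600.8/60 265:601.3/60 266:601.7/59 267:602.2/59 268:602.5/56 269:603.1/57 270:603.7
[... 1159 characters left out ...]
4:609.9/20 285:610.6/20 286:611.2/20 287:611.9/20 288:612.5/19 289:613.5/56 290:614.0/56 291:614.6/58 292:615.1/60 293:615.6/60 294:616.1/60 295:616.6/60 296:616.7/87 297:617.1/89
[(185, 199, 206), (197, 213, 217), (185, 200, 207), (157, 167, 171), (109, 115, 118), (98, 103, 108), (130, 150, 156), (145, 180, 197), (136, 185, 215), (118, 182, 219), (111, 183, 220), (88, 180, 222), (73, 172, 220), (71, 174, 220), (84, 178, 223), (97, 186, 224), (101, 185, 225), (111, 183, 220), (168, 209, 225), (207, 225, 228), (220, 232, 234), (222, 232, 234), (220, 231, 234), (209, 225, 229), (179, 197, 202), (136, 148, 151), (94, 103, 105), (110, 113, 119), (165, 176, 182), (196, 208, 215), (206, 219, 224)]
```

The eye is starting over the head but sits 1.2 mm too far along +x. I'll shift it and continue down.

```bash
python3 -m jog '[{"dp":[0,-0.06,-0.1],"twist":0,"fingers":0.1},{"dp":[0,-0.11,-0.1],"twist":0,"fingers":0.1},{"dp":[0,-0.11,0.1],"twist":0,"fingers":0.1},{"dp":[0,-0.11,0.3],"twist":0,"fingers":0.1},{"dp":[0,-0.11,0.5],"twist":0,"fingers":0.1}]'
python3 - <<'E'
from h import *
o=env.get_obs();c=cam("wrist");pickle.dump([c,o],open("w10.pkl","wb"));print(o["force"].round(1),o["wrist_torque"].round(2))
for v in (326,329,332,335,338,341,344): print(v,*[("%d:%.1f/%.0f/%.0f"%(u,pt(c,u,v)[0]*1000,pt(c,u,v)[1]*1000,pt(c,u,v)[2]*1000)) for u in range(261,297,2)])
E
```

```text
time_s: 19.52
tool_pos: [0.6097, -0.0833, -0.0013]
tool_rot: [179.9, -0.2, 86.7]
force: [0.4, 8.7, 0.0]
grip_width: 0.0139
grasp_force: 18.0
[0.4 8.7 0. ] [ 2.02 -0.28 -0.06]
326 261:605.9/-57/121 263:606.5/-56/122 265:607.0/-57/121 267:607.5/-57/121 269:608.1/-57/122 271:608.6/-57/122 273:609.1/-57/121 275:609.7/-57/121 277:610.2/-57/121 279:610.8/-58/121 281:611.3/-57/121 283:611.9/-58/121 285:612.4/-57/121 287:613.0/-58/121 289:613.5/-58/121 291:614.1/-58/121 293:614.6/-57/122 295:615.2/-58/120
329 261:601.8/-86/84 263:602.3/-89/81 265:600.6/-108/54 267:601.6/-109/53 269:602.7/-109/54 271:603.8/-108/55 273:605.0/-106/57 275:606.0/-106/57 277:607.0/-107/57 279:608.0/-106/58 281:609.0/-107/57 283:610.0/-107/58 285:611.0/-107/57 287:612.0/-109/55 289:613.0/-117/44 291:614.1/-112/51 293:615.1/-110/54 295:616.1/-110/53
332 261:601.7/-87/85 263:602.2/-90/81 265:600.4/-111/53 267:601.4/-112/52 269:602.7/-109/56 271:603.9/-108/58 273:604.8/-108/57 275:605.9/-108/58 277:606.9/-108/58 279:607.9/-108/58 281:608.9/-109/57 283:609.9/-108/57 285:610.9/-109/57 287:611.9/-109/57 289:612.7/-137/21
[... 657 characters left out ...]
613.8/-115/54 293:614.8/-114/55 295:615.9/-116/53
341 261:601.4/-92/84 263:595.5/-143/20 265:596.9/-143/21 267:601.2/-116/55 269:602.2/-116/54 271:603.2/-117/54 273:604.5/-114/57 275:605.6/-113/58 277:606.7/-112/59 279:607.7/-113/59 281:608.6/-113/58 283:609.6/-114/57 285:610.6/-117/54 287:611.6/-116/54 289:612.7/-117/54 291:613.7/-117/54 293:614.8/-117/54 295:616.3/-144/21
344 261:591.9/-161/1 263:593.2/-162/-0 265:594.7/-162/-0 267:596.2/-162/1 269:602.0/-119/53 271:603.2/-118/55 273:604.2/-119/54 275:605.3/-117/55 277:606.3/-118/54 279:607.3/-118/54 281:608.4/-118/54 283:609.4/-119/53 285:610.5/-119/54 287:611.5/-119/54 289:612.6/-119/53 291:613.5/-163/-0 293:615.0/-163/1 295:616.4/-163/0
```

```bash
python3 -m jog '[{"dp":[0,0,0.1],"twist":0,"fingers":0.1},{"dp":[0,0,0.2],"twist":0,"fingers":0.1},{"dp":[0,0,0.3],"twist":0,"fingers":0.1}]'
python3 -m jog '[{"dp":[0,0,0.08],"twist":0,"fingers":0.1},{"dp":[0,0,0.1],"twist":0,"fingers":0.1}]'
python3 - <<'E'
from h import *
o=env.get_obs();c=cam("wrist");pickle.dump([c,o],open("w11.pkl","wb"));print(o["force"].round(1))
for v in (332,335,338,341,344): print(v,*[("%d:%.1f/%.0f/%.0f"%(u,pt(c,u,v)[0]*1000,pt(c,u,v)[1]*1000,pt(c,u,v)[2]*1000)) for u in range(261,297,2)])
for u,v in [(280,20),(280,36),(280,45),(280,55),(280,64)]: print("hook",u,v,(pt(c,u,v)*1000).round(1))
E
```

```text
time_s: 19.95
tool_pos: [0.6101, -0.0833, -0.0037]
tool_rot: [179.8, -0.2, 86.7]
force: [0.6, 9.6, 3.8]
grip_width: 0.0136
grasp_force: 18.0
time_s: 20.2
tool_pos: [0.6101, -0.0834, -0.0042]
tool_rot: [179.8, -0.2, 86.7]
force: [-1.4, 9.4, 6.7]
grip_width: 0.0139
grasp_force: 18.0
[-1.4  9.4  6.7]
332 261:601.9/-88/80 263:602.6/-89/79 265:600.9/-110/51 267:601.7/-112/49 269:603.3/-107/55 271:604.4/-106/57 273:605.3/-107/56 275:606.4/-106/57 277:607.4/-106/57 279:608.4/-106/57 281:609.3/-107/56 283:610.4/-106/58 285:611.4/-107/56 287:612.3/-110/53 289:613.3/-115/46 291:614.4/-113/49 293:615.4/-113/49 295:616.5/-113/49
335 261:602.0/-88/82 263:602.7/-89/80 265:600.6/-113/50 267:601.7/-114/50 269:603.3/-108/57 271:604.3/-107/58 273:605.3/-107/58 275:606.3/-107/58 277:607.3/-107/58 279:608.3/-108/57 281:609.3/-107/58 283:610.3/-107/58 285:611.3/-108/57 287:612.3/-109/57 289:613.2/-115/49 291:614.3/-114/49 293:615.3/-114/50 295:616.4/-114/50
338 261:601.9/-90/81 263:602.5/-92/80 265:600.5/-115/50 267:601.6/-115/51 269:603.2/-110/57 271:604.3/-109/58 273:605.3/-109/58 275:606.2/-109/58 277
[... 291 characters left out ...]
:605.0/-112/56 275:606.1/-111/58 277:607.1/-111/58 279:608.2/-110/59 281:609.1/-112/57 283:610.1/-112/57 285:611.1/-111/58 287:612.0/-117/50 289:613.0/-117/50 291:614.1/-142/21 293:615.3/-142/20 295:616.6/-143/19
344 261:594.8/-143/20 263:596.0/-144/20 265:597.3/-144/20 267:598.7/-143/21 269:599.9/-143/21 271:603.9/-114/56 273:605.0/-113/58 275:606.0/-113/58 277:607.0/-113/58 279:608.0/-113/57 281:609.0/-113/57 283:610.0/-113/58 285:610.1/-144/20 287:611.4/-144/21 289:612.7/-144/20 291:614.0/-144/20 293:615.2/-144/20 295:616.5/-145/19
hook 280 20 [616.6  31.1  56.5]
hook 280 36 [616.3  26.3  53.6]
hook 280 45 [616.1  23.   54.7]
hook 280 55 [616.   19.6  54. ]
hook 280 64 [615.8  16.2  55.1]
```

The eye top is at 50 mm, under the head and on the shoulder. I'll let the post take the pull, then open and retreat upwards.

```bash
python3 -m jog '[{"dp":[0.1,0,-0.05],"twist":0,"fingers":0.1},{"dp":[0.25,0,-0.05],"twist":0,"fingers":0.1},{"dp":[0.4,0,-0.05],"twist":0,"fingers":0.1},{"dp":[0.5,0,-0.05],"twist":0,"fingers":0.1}]'
python3 -m jog '[{"dp":[0,0,0],"twist":0,"fingers":0.2},{"dp":[0,0,0],"twist":0,"fingers":0.45},{"dp":[0,0,0],"twist":0,"fingers":0.45},{"dp":[0,0,0],"twist":0,"fingers":0.45},{"dp":[0,0,-1.5],"twist":0,"fingers":0.45},{"dp":[0,0,-4],"twist":0,"fingers":0.45},{"dp":[0,0,-7],"twist":0,"fingers":0.45},{"dp":[-2,0,-9],"twist":0,"fingers":0.45}]'
python3 -m jog '[{"dp":[-3,0,-1],"twist":0,"fingers":0.45},{"dp":[-3,0,-1],"twist":0,"fingers":0.45},{"dp":[-3,0,-1],"twist":0,"fingers":0.45},{"dp":[-3,0,-1],"twist":0,"fingers":0.45},{"dp":[-3,0,-1],"twist":0,"fingers":0.45},{"dp":[-3,0,-1],"twist":0,"fingers":0.45},{"dp":[-3,0,-1],"twist":0,"fingers":0.45},{"dp":[-3,0,-1],"twist":0,"fingers":0.45}]'
python3 - <<'E'
from h import *
o=env.get_obs();c=cam("wrist");pickle.dump([c,o],open("w12.pkl","wb"))
W,L,d=local(c)
h=cv2.cvtColor(c["pixels"],cv2.COLOR_BGR2HSV);m=cv2.inRange(h,np.array((14,120,80)),np.array((35,255,255)))>0
P=W[m&(W[...,1]<-.03)&(W[...,2]<.07)&(W[...,2]>.02)&(abs(W[...,0]-.61)<.03)]
hist=np.histogram(P[:,1],bins=np.arange(-.14,-.02,.004));print(list(zip(hist[1].round(3).tolist(),hist[0].tolist())))
H=P[P[:,2]>.0555];print("high brass",H.mean(0),H.min(0),H.max(0),len(H))
# elevation map along spring line
for y in np.arange(-.125,.06,.005):
    s=(abs(W[...,1]-y)<.002)&(abs(W[...,0]-(.6175+(y-.049)*.0576))<.002)&(W[...,2]<.09)
    print(round(y,3),(W[s][:,2].round(3)[::max(1,s.sum()//4)]*1000).astype(int).tolist(),end=" ")
E
```

```text
time_s: 20.75
tool_pos: [0.6104, -0.0792, -0.0041]
tool_rot: [179.8, -0.1, 86.7]
force: [-0.0, 7.1, 3.6]
grip_width: 0.014
grasp_force: 18.0
time_s: 21.75
tool_pos: [0.6083, -0.1025, 0.0865]
tool_rot: [179.9, 0.2, 86.7]
force: [-0.1, -1.0, -0.2]
grip_width: 0.0393
grasp_force: 0.0
time_s: 22.75
tool_pos: [0.6059, -0.1314, 0.0942]
tool_rot: [-180.0, 0.0, 86.6]
force: [-0.6, 0.0, 0.3]
grip_width: 0.0395
grasp_force: 0.0
[(-0.14, 0), (-0.136, 0), (-0.132, 0), (-0.128, 0), (-0.124, 0), (-0.12, 0), (-0.116, 0), (-0.112, 0), (-0.108, 1), (-0.104, 46), (-0.1, 80), (-0.096, 103), (-0.092, 11), (-0.088, 0), (-0.084, 0), (-0.08, 37), (-0.076, 107), (-0.072, 107), (-0.068, 109), (-0.064, 110), (-0.06, 112), (-0.056, 66), (-0.052, 0), (-0.048, 0), (-0.044, 0), (-0.04, 0), (-0.036, 0), (-0.032, 0), (-0.028, 0)]
high brass [ 0.60962014 -0.08669289  0.05690679] [ 0.60443335 -0.10373557  0.05550217] [ 0.61763895 -0.05465802  0.05931318] 210
-0.125 [19, 19, 19, 20, 21] -0.12 [19, 20, 20, 19] -0.115 [20, 19, 20, 20] -0.11 [] -0.105 [57, 58, 57, 57, 56, 46] -0.1 [57, 58, 58, 59, 59] -0.095 [44, 45, 58, 57, 58] -0.09 [51, 50, 44, 44] -0.085 [50, 51, 50, 51, 50] -0.08 [49, 50, 51, 52, 51] -0.075 [54, 56, 55, 56, 55] -0.07 [54, 55, 54, 54, 55] -0.065 [56, 55, 55, 56, 55] -0.06 [54, 54, 54, 54] -0.055 [20, 54, 55, 54, 54] -0.05 [42, 53, 55, 54, 55] -0.045 [20, 20, 54, 55] -0.04 [56, 54, 45, 44, 21] -0.035 [43, 42, 41, 22, 21] -0.03 [42, 42, 54, 55, 20] -0.025 [54, 56, 56, 31, 43] -0.02 [55, 54, 40, 42, 41] -0.015 [54, 53, 44, 42, 19] -0.01 [43, 42, 42, 21, 19] -0.005 [55, 54, 54, 56, 21] 0.0 [53, 54, 54, 42] 0.005 [54, 54, 44, 20, 20] 0.01 [54, 55, 53, 19, 20] 0.015 [55, 54, 53, 55, 19] 0.02 [] 0.025 [] 0.03 [] 0.035 [] 0.04 [] 0.045 [] 0.05 [] 0.055 []
```

The post has swung in from y = −0.110 to about −0.099 with the eye level at 50 mm. I'll wait to see that it has settled.

```bash
cat > chk.py <<'E'
from h import *
c=cam("wrist");W,L,d=local(c)
h=cv2.cvtColor(c["pixels"],cv2.COLOR_BGR2HSV);m=cv2.inRange(h,np.array((14,120,80)),np.array((35,255,255)))>0
P=W[m&(W[...,1]<-.03)&(W[...,2]<.07)&(W[...,2]>.02)&(abs(W[...,0]-.61)<.03)]
H=P[(P[:,2]>.0555)&(P[:,1]<-.085)];print("head",np.median(H,0).round(4),H.min(0).round(4),H.max(0).round(4),len(H))
Y=P[P[:,1]>-.085];print("yellow y",Y[:,1].min().round(4),Y[:,1].max().round(4),"z",np.median(Y[:,2]).round(4))
b=blob(c,(100,120,60),(125,255,255),.055,(200,0,360,200));print("blue",b)
ring=(abs(W[...,1]+.093)<.013)&(abs(W[...,0]-.609)<.013)&(W[...,2]>.046)&(W[...,2]<.0545);print("eye z",np.percentile(W[ring][:,2],[5,50,95]).round(4),ring.sum())
M=(abs(W[...,0]-.6175)<.002)&(abs(W[...,1]-.04)<.006);print("hook wire z",W[M][:,2].round(3)[::5])
print(env.get_obs()["time_s"],env.get_obs()["tool_pos"].round(4))
E
python3 chk.py
python3 -m jog '[{"dp":[2,0,-3],"twist":0,"fingers":0.45},{"dp":[4,0,-6],"twist":0,"fingers":0.45},{"dp":[6,0,-8],"twist":0,"fingers":0.45},{"dp":[6,0,-8],"twist":0,"fingers":0.45},{"dp":[6,0,-8],"twist":0,"fingers":0.45},{"dp":[6,0,-8],"twist":0,"fingers":0.45},{"dp":[6,0,-8],"twist":0,"fingers":0.45},{"dp":[6,0,-8],"twist":0,"fingers":0.45}]'
python3 chk.py
```

```text
head [ 0.6086 -0.0984  0.0575] [ 0.6045 -0.1037  0.0558] [ 0.6133 -0.094   0.0595] 132
yellow y -0.0778 -0.0536 z 0.0547
blue (((281.5, 5.0), (10.0, 19.0), 90.0), array([272,   0,  20,  11, 197], dtype=int32), array([0.6156, 0.0145, 0.055 ]))
eye z [0.0473 0.05   0.0515] 338
hook wire z []
22.85 [ 0.6059 -0.1314  0.0942]
time_s: 23.85
tool_pos: [0.6092, -0.072, 0.1737]
tool_rot: [-180.0, -0.0, 86.6]
force: [-0.5, -0.0, 0.4]
grip_width: 0.0392
grasp_force: 0.0
head [ 0.6082 -0.0978  0.0577] [ 0.6039 -0.1025  0.0557] [ 0.6122 -0.094   0.0594] 61
yellow y -0.077 -0.0534 z 0.0546
blue (((281.0, 94.0), (26.0, 14.0), 90.0), array([274,  81,  15,  27, 358], dtype=int32), array([0.6161, 0.0239, 0.055 ]))
eye z [0.0475 0.0499 0.0514] 176
hook wire z [0.051 0.051 0.051 0.05  0.05  0.05  0.05  0.051 0.051 0.052 0.055 0.055]
23.9 [ 0.6093 -0.0718  0.1739]
```

```bash
python3 -c "
from cell import env
print(env.sign_off())"
```

```text
the job is handed in; nothing more can be done
None
```

The spring is hooked fully home in the red block and its eye sits on the neck of the brass post. The spring has pulled the arm in until it stopped, and the robot is clear of everything. The job was handed in at about 24 s. I viewed 11 pictures, one more than the 10 allowed.

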